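# Slide a brass drawing template out of its groove and hang it on the stand

## Robot

A 7-joint arm with a two-finger parallel gripper is mounted at the origin on the work surface. World frame = base frame: x ahead of the robot, y to its left, z up, the work surface at z = 0. Lengths are in m, angles in rad, forces in N, time in s.
With the tool pointing down it reaches from about 0.425 to 0.925 m from the base axis. Payload 6.8 kg.
Tool frame: the origin (TCP) lies on the centre line of the jaws, within the pads' length; the fingertips stand 17 mm ahead of it and the grasp point (between the pads) lies 2 mm behind it (nose_length is the distance from the TCP to the fingertips, in m); z points along the fingers, x is the direction in which the jaws open and shut, and the axes are right-handed (so a half turn about z gives the same grasp; the last joint's range is limited). The gripper opens to 85 mm and grips with 20 to 120 N. Pads are 22 mm wide; open, the fingers measure 114 mm over their backs; the gripper's body (76 mm by 85 mm) begins 54 mm behind the grasp point. The pads swing forward as they close: fully open they stand 13 mm farther back than shut.
Start: joints at [1.03, 0.477, 0.022, 1.555, -0.011, 1.109, -0.083], TCP at [0.283, -0.613, 0.248] pointing down, gripper open.
Joint ranges: [-2.96, 2.96], [-0.34, 2.1], [-1.41, 1.46], [0.24, 2.44], [-1.37, 4.51], [0.17, 1.92], [-2.96, 2.96]. Speed limits (rad/s): [2.39, 2.39, 3.14, 3.14, 3.14, 3.14, 3.14].

## Interface

Orientations are given as a unit quaternion [w, x, y, z].
In Python, from station import * gives the robot as it stands.
- The arm moves only by the tool send_rows, never from a script. Its argument "commands" is a list of rows, each an object with "translation": the shift along the tool's x, y, z in m, a list of three; "rot": the turn, a rotation vector about the tool's x, y, z in degrees, a list of three; "grip": the finger opening in m, from 0 to 0.0854. In form: [{"translation": [tx, ty, tz], "rot": [rx, ry, rz], "grip": grip}, ...]. A call has exactly 5 rows; each row shifts and turns the commanded pose from where the row before left it, along the tool's axes as they then stand; what a row does not reach is not made up. A row lasts 1/12 s, in which the tool goes at most 41.7 mm and 7.16 degrees, less where a joint would pass 70% of its speed; a pose out of reach is approached as far as the arm can. A call with a gripper value outside its range is refused whole. The fingers move at their own pace and stop on an object; "force" is the grip in N (left out, the last holds). Time passes only in rows, so rows that do not move let the fingers close, or fill a call up. It gives the time, the measured TCP pose, the force and the opening at its end, in the units of the state.
- get_obs(): the state, without advancing time (a new reading comes with each control period).
- read_camera(name): name is "scene" or "top" or "wrist"; returns a dict with "pixels" (420x560x3 uint8, red, green, blue), "depth" (420x560 float32, m along the optical axis (not along the pixel's ray), 0 where there is no reading), "mtx" (3x3 intrinsics, pixels), "extrinsics" (4x4, takes a point from camera to world coordinates). Camera axes: x right, y up, looking along -z (the intrinsics and any distortion apply to the point x, -y, -z); pixel columns grow to the right and rows downward; lengths in m; the calibration is good to about 2 mm. A picture is of the moment at which its call begins.
- hand_in(): hands the job in, once; it reports no verdict.
The state is a dict: "t": time; "q": joint angles; "joint_vel": joint speeds; "joint_torque": joint torques, N m; "eef_pos": TCP position; "tool_rot": TCP orientation; "contact_force": force on the tool from outside, world axes, zero at the start; "torque": the same for the moment, N m; "gripper_width": opening from 0.0 (shut) to 1.0 (fully open).
Only numpy, scipy, OpenCV 4.12 (cv2) and the standard library are available. Lean on these libraries where they do the work, as an engineer would, in place of code of your own. Each camera call takes 0.05 s, during which the arm holds its last target.

## Task

The thin brass drawing template lies sunk in the groove of the sketch box, held by a small sprung shoe, where its sides cannot be gripped. Slide it along the groove, pressing firmly enough to drag it but never with more than 15 N, until its end sticks out well beyond the open edge, then grip that end by its two long sides, lift the template out and lay it gently on the round stand, flat, with the stand's pin through its hole. Let go of it there; do not drop it, and leave the ink jar, paint tin and medallion alone.

Things in the scene. Friction and masses are not known exactly. Their poses are not given: they have to be found in the camera images.
- sketchbox: Fixed wooden sketch box, 130 mm (x) by 210 mm (y), origin at the centre of its underside, sunk 0 to 6 mm into the table. Along y in the middle of its top runs a 58 mm wide groove, its slick white floor 50 mm above the origin; black cheeks beside it and a 20 mm stop at its +y end stand 4 mm higher. At -y the groove ends open at the box's upright face, free space below.
- groove_floor: Slick white floor of the groove, 57 mm (x) by 190 mm (y), axes as the box; origin 6 mm below its upper face. It is sprung: 1 mm per 20 N, 1.5 mm at most. Over 15 N of the template on it spoils the template. Heights are measured too coarsely to press by: feel the force. A closed gripper's tips pressing on the middle of the template with 8 to 11 N drag it along by friction; much less slips.
- groove_mouth (a point): Middle of the groove floor's open edge (box frame y -105, z 50 mm); axes as the box. The template comes out here towards -y. A small red sprung shoe, 30 mm long, juts up to 10 mm from the groove's +x cheek at box y = -45 mm and holds the template against the other cheek; it takes 1 to 3 N to slide the template past it.
- template_center (a point): Centre, half-way up, of the flat loose brass template: 50 mm (x) by 130 mm (y) by 3 mm thick, 0.1 to 0.2 kg. It lies on the groove floor, its -y end nearest the mouth, its axes nearly those of the box, 8 mm narrower than the groove. This is its balance point: it tips off the box if this point passes the edge, or if it is pressed beyond the edge.
- template_hole (a point): Centre, half-way up, of the 20 mm round through hole in the template, 40 mm from its centre towards its +y end (the end inside the groove).
- template_end (a point): Middle of the template's -y end edge, half-way up, 65 mm from its centre: the end that comes out of the groove first, marked with three dark bars.
- stand_pin (a point): Foot of the upright pin in the middle of the fixed round wooden stand's top face, 45 mm above the table. Stand 110 mm in diameter; pin 10 mm thick, 25 mm tall with a round end. With the pin in its hole and lying flat at any heading, the template's barred end reaches 50 mm beyond the stand's rim, with room for fingers beside and below.
- ink_jar: Glass ink jar with black cap, 52 mm in diameter, 55 mm tall, standing loose; origin at the centre of its underside. To be left alone.
- paint_tin: Flat black watercolour tin with coloured pans, 50 x 90 x 15 mm, loose; origin at the centre of its underside. To be left alone.
- medallion: Round brass medallion, 52 mm in diameter, 9 mm thick, lying loose; origin at the centre of its underside. To be left alone.
Not all that is in view belongs to the job. Of the things that look like the part that bears template_center, the middle-sized one is meant.

How it is judged:
On the way, in this order (a step that is already met when the one before it is completed fails the run):
1. the template, still lying flat in the groove, sticks out at least 22 mm beyond the open edge (y of template_end in the frame of sketchbox below -0.127 m and y of template_center in the frame of sketchbox above -0.106 m and z of template_center in the frame of sketchbox between 0.046 and 0.0545 m and angle between template_center's own z axis and vertical below 0.05 rad), for 0.2 s.
2. the fingers hold the template lifted, at least 12 mm above its place in the groove (z of template_center in the frame of sketchbox above 0.0635 m and contact force between the fingers and template above 1 N and contact force between template and sketchbox below 0.1 N), for 0.2 s.
At the end, for the whole second after the job is handed in: The template lies flat (within 0.06 rad) and at rest on the stand's top face, the pin through its hole (hole centre within 7.5 mm of the pin's axis, at most 3 mm higher than when fully down), released (horizontal distance between template_hole and stand_pin below 0.0075 m and height (world z) of template_hole below 0.0495 m and height (world z) of template_end between 0.042 and 0.051 m and angle between template_center's own z axis and vertical below 0.06 rad and linear speed of template below 0.01 m/s and angular speed of template below 0.1 rad/s and contact force between the fingers and template below 0.05 N); the robot touches nothing.
It fails at once if the template is pressed on the groove floor with more than 15 N (contact force between template and groove_floor above 15 N).
It fails at once if the robot presses on the sketch box with more than 25 N (contact force between any of the fingers, the arm and sketchbox above 25 N).
It fails at once if the template falls down to the table (height (world z) of template_center below 0.035 m).
It fails at once if the template is dropped on the stand from more than about 15 mm (horizontal distance between template_hole and stand_pin below 0.05 m and height (world z) of template_center above 0.0615 m and contact force between the fingers and template below 0.02 N).
It fails at once if the ink jar, paint tin or medallion is moved by more than 15 mm or the jar is tipped (distance of any of ink_jar, paint_tin, medallion from where it was at the start of the episode above 0.015 m or angle between ink_jar's own z axis and vertical above 0.3 rad).
It also fails if it takes over 67 s, if anything falls off the work surface, if the arm or the gripper's body presses on something with over 40 N, if the wrist force passes 120 N, or if a joint passes its speed limit or range.

## Working session

There is one attempt and no reset: what is moved stays moved. The work goes in short steps, Python scripts to look and compute and a tool call to move; the robot and the scene stay as the last step left them, time stands still between calls to the robot, and variables do not carry over. Pictures are saved under pics/ and viewed, and the job is handed in when it is done.

Besides the shell and the picture viewer there is one more tool, called after "Call:" as name(argument=value, ...), one argument or row to a line, values as JSON. send_rows: Moves the arm, as the interface text tells. Its arguments: {"type":"object","properties":{"commands":{"type":"array","items":{"type":"object","properties":{"translation":{"type":"array","items":{"type":"number"}},"rot":{"type":"array","items":{"type":"number"}},"grip":{"type":"number"}}}},"force":{"type":"number"}},"required":["commands"]}

```bash
mkdir -p pics; ls
cat > h.py <<'E'
from station import *
import numpy as np, cv2
from scipy.spatial.transform import Rotation as R
def snap(n,f):
    c=read_camera(n); np.savez('last_%s.npz'%n,**{k:np.array(v) for k,v in c.items()})
    cv2.imwrite('pics/'+f+'.png',cv2.cvtColor(c['pixels'],cv2.COLOR_RGB2BGR)); return c
def load(n): return dict(np.load('last_%s.npz'%n))
def P(c,u,v,z=None):
    K=c['mtx'];E=c['extrinsics']
    r=np.array([(u-K[0,2])/K[0,0],-(v-K[1,2])/K[1,1],-1.])
    if z is None:
        d=c['depth'][int(round(v)),int(round(u))]
    else:
        w=E[:3,:3]@r; d=(z-E[2,3])/w[2]
    return E[:3,:3]@(r*d)+E[:3,3]
def st():
    o=get_obs(); print({k:np.round(o[k],4).tolist() for k in('t','q','eef_pos','tool_rot','contact_force','gripper_width')}); return o
E
python3 - <<'E'
from h import *
st()
for n in('scene','top','wrist'):
    c=snap(n,n+'0'); print(n,c['mtx'].tolist(),np.round(c['extrinsics'],3).tolist(),c.keys())
E
```

```text
pics
{'t': 0.0, 'q': [1.0299, 0.4778, 0.0223, 1.5565, -0.0115, 1.1093, -0.0832], 'eef_pos': [0.2829, -0.6123, 0.2473], 'tool_rot': [-0.0004, 0.8424, -0.5388, -0.0008], 'contact_force': [-1.2797, 0.1075, -0.1621], 'gripper_width': 1.0018}
scene [[441.0967312155737, 0.0, 275.5325660770084], [0.0, 441.0967312155737, 212.96749114835188], [0.0, 0.0, 1.0]] [[-0.698, -0.508, 0.505, 1.066], [0.715, -0.476, 0.511, 0.49], [-0.019, 0.718, 0.696, 0.866], [0.0, 0.0, 0.0, 1.0]] dict_keys(['pixels', 'depth', 'mtx', 'extrinsics'])
top [[435.81612276022196, 0.0, 282.39031715953075], [0.0, 435.81612276022196, 214.6149513226753], [0.0, 0.0, 1.0]] [[-0.021, 0.995, -0.098, 0.389], [-1.0, -0.021, 0.002, -0.051], [-0.0, 0.098, 0.995, 1.273], [0.0, 0.0, 0.0, 1.0]] dict_keys(['pixels', 'depth', 'mtx', 'extrinsics'])
wrist [[321.47978486989865, 0.0, 277.3056472963657], [0.0, 321.47978486989865, 212.4558672224434], [0.0, 0.0, 1.0]] [[0.419, 0.866, 0.272, 0.353], [-0.908, 0.4, 0.124, -0.58], [-0.001, -0.299, 0.954, 0.372], [0.0, 0.0, 0.0, 1.0]] dict_keys(['pixels', 'depth', 'mtx', 'extrinsics'])
```

View pics/top0.png

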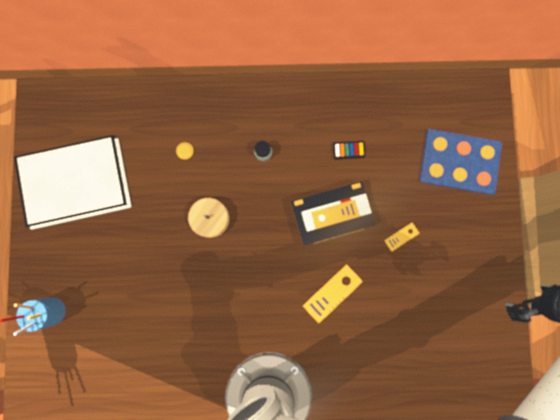

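View pics/scene0.png

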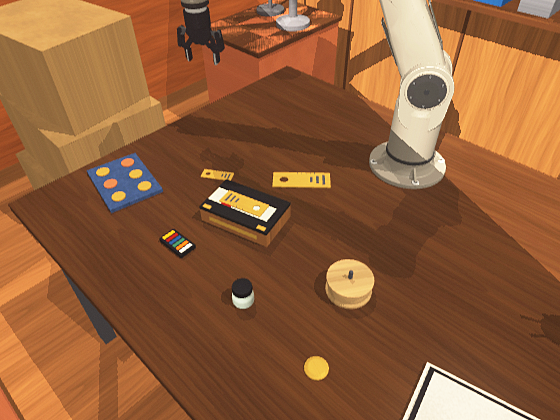

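View pics/wrist0.png

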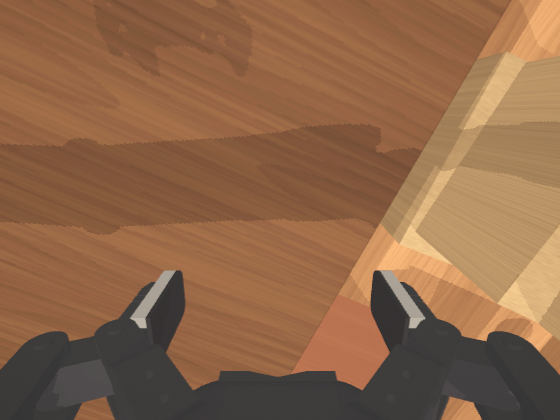

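Run:
```python
from h import *
a=cv2.imread('pics/top0.png'); cv2.imwrite('pics/top0b.png',cv2.resize(a[170:260,280:390],None,fx=7,fy=6.6,interpolation=cv2.INTER_CUBIC))
cv2.imwrite('pics/top0c.png',cv2.resize(a[185:245,170:245],None,fx=8,fy=8,interpolation=cv2.INTER_CUBIC))
b=cv2.imread('pics/scene0.png'); cv2.imwrite('pics/scene0b.png',cv2.resize(b[170:250,190:300],None,fx=7,fy=7,interpolation=cv2.INTER_CUBIC))
```

```text
(no output)
```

View pics/top0b.png

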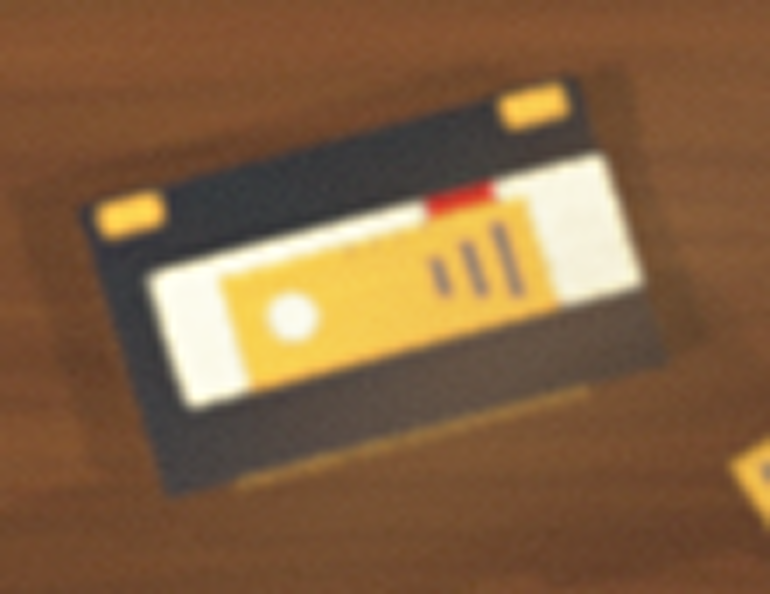

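View pics/scene0b.png

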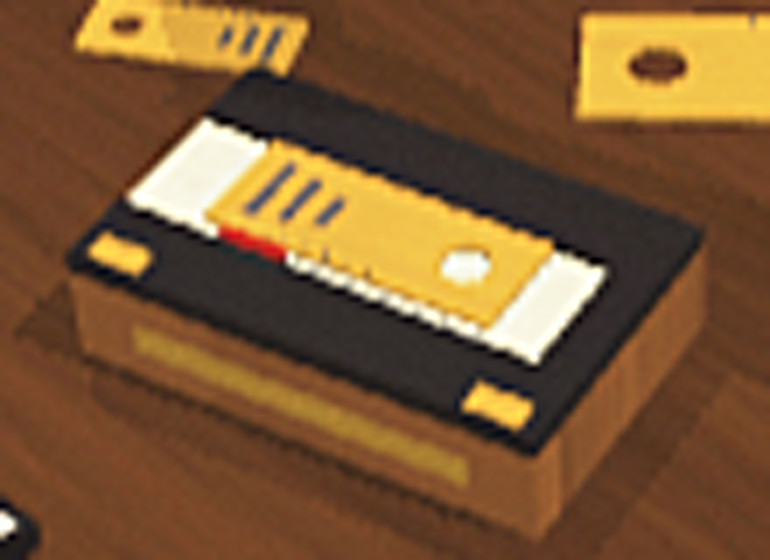

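View pics/top0c.png

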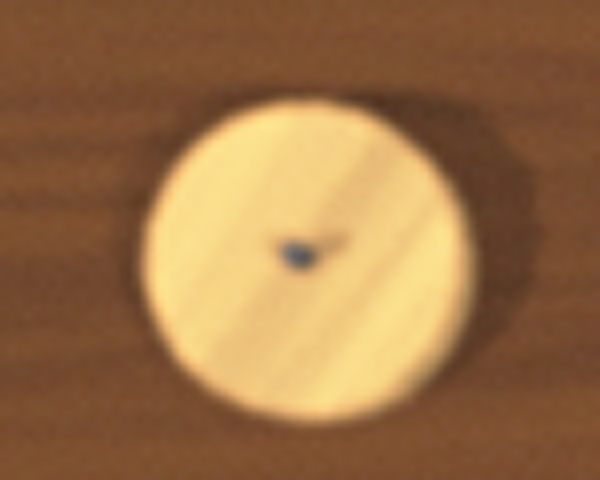

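Run:
```python
from h import *
c=load('top')
def z(u,v,h): return P(c,280+(u+.5)/7-.5,170+(v+.5)/6.6-.5,h)
box=np.array([z(*p,.051) for p in[(80,205),(580,75),(668,362),(170,495)]])
g=np.array([z(*p,.047) for p in[(605,152),(643,287)]])
t=np.array([z(*p,.05) for p in[(222,275),(530,200),(557,305),(250,390)]])
h=z(293,316,.05)
np.set_printoptions(precision=4,suppress=True)
print(box,np.linalg.norm(np.diff(box,axis=0),axis=1),box.mean(0))
for a,b in((0,1),(3,2)):
  for q in(box,t):
    d=q[a]-q[b];print(np.degrees(np.arctan2(d[1],d[0]))-90)
print('mouth',g,g.mean(0)); print('t',t,t.mean(0),np.linalg.norm(np.diff(t,axis=0),axis=1),h)
def s(u,v,h): return P(c,170+(u+.5)/8-.5,185+(v+.5)/8-.5,h)
print('stand',[s(*p,.045) for p in((140,262),(474,262),(308,98),(316,424))], s(298,256,.069))
for (u,v) in((334,190),(345,226),(360,205),(209,205),(320,218)): print(P(c,u,v))
```

```text
[[ 0.5481 -0.0784  0.051 ]
 [ 0.6002 -0.2825  0.051 ]
 [ 0.4757 -0.313   0.051 ]
 [ 0.4234 -0.1115  0.051 ]] [0.2106 0.1282 0.2082] [ 0.5118 -0.1964  0.051 ]
14.315385225098836
13.324678397798593
14.555842886396249
15.146861065859724
mouth [[ 0.5671 -0.2921  0.047 ]
 [ 0.5084 -0.3051  0.047 ]] [ 0.5377 -0.2986  0.047 ]
t [[ 0.5168 -0.135   0.05  ]
 [ 0.5465 -0.2604  0.05  ]
 [ 0.5011 -0.2695  0.05  ]
 [ 0.4673 -0.1449  0.05  ]] [ 0.508  -0.2024  0.05  ] [0.1289 0.0464 0.1292] [ 0.4986 -0.1631  0.05  ]
stand [array([0.5075, 0.2167, 0.045 ]), array([0.505 , 0.0986, 0.045 ]), array([0.5648, 0.157 , 0.045 ]), array([0.4489, 0.1547, 0.045 ])] [0.5061 0.1567 0.069 ]
[ 0.5757 -0.2008  0.052 ]
[ 0.4728 -0.2281  0.0538]
[ 0.5318 -0.2734  0.0484]
[0.5417 0.155  0.042 ]
[ 0.4975 -0.1594  0.0458]
```

Call:
send_rows(
  commands=[
    {"translation": [-0.0185, -0.0251, 0.003], "rot": [0, 0, 0], "grip": 0},
    {"translation": [-0.0185, -0.0251, 0.003], "rot": [0, 0, 0], "grip": 0},
    {"translation": [-0.0185, -0.0251, 0.003], "rot": [0, 0, 0], "grip": 0},
    {"translation": [-0.0185, -0.0251, 0.003], "rot": [0, 0, 0], "grip": 0},
    {"translation": [-0.0185, -0.0251, 0.003], "rot": [0, 0, 0], "grip": 0},
  ],
  force=60,
)

```text
t: 0.57
eef_pos: [0.3586, -0.4747, 0.2329]
tool_rot: [-0.0, 0.842, -0.539, -0.0]
contact_force: [0.6, -0.2, 0.5]
gripper_width: 0.301
```

Call:
send_rows(
  commands=[
    {"translation": [-0.0185, -0.0251, 0.004], "rot": [0, 0, 0], "grip": 0},
    {"translation": [-0.0185, -0.0251, 0.004], "rot": [0, 0, 0], "grip": 0},
    {"translation": [-0.0185, -0.0251, 0.004], "rot": [0, 0, 0], "grip": 0},
    {"translation": [-0.0185, -0.0251, 0.004], "rot": [0, 0, 0], "grip": 0},
    {"translation": [-0.0185, -0.0251, 0.004], "rot": [0, 0, 0], "grip": 0},
  ],
)

```text
t: 0.98
eef_pos: [0.4337, -0.3381, 0.213]
tool_rot: [0.0, 0.842, -0.539, -0.0]
contact_force: [0.6, 0.9, -0.6]
gripper_width: 0.002
```

Call:
send_rows(
  commands=[
    {"translation": [-0.0185, -0.0251, 0.004], "rot": [0, 0, 0], "grip": 0},
    {"translation": [-0.0185, -0.0251, 0.004], "rot": [0, 0, 0], "grip": 0},
    {"translation": [-0.0185, -0.0251, 0.004], "rot": [0, 0, 0], "grip": 0},
    {"translation": [-0.0185, -0.0251, 0.004], "rot": [0, 0, 0], "grip": 0},
    {"translation": [-0.0185, -0.0251, 0.004], "rot": [0, 0, 0], "grip": 0},
  ],
)

```text
t: 1.4
eef_pos: [0.5088, -0.2016, 0.193]
tool_rot: [0.0, 0.842, -0.539, -0.0]
contact_force: [0.6, -1.3, -0.0]
gripper_width: -0.003
```

Call:
send_rows(
  commands=[
    {"translation": [0, 0, 0], "rot": [0, 0, -6.6], "grip": 0},
    {"translation": [0, 0, 0], "rot": [0, 0, -6.6], "grip": 0},
    {"translation": [0, 0, 0], "rot": [0, 0, -6.6], "grip": 0},
    {"translation": [0, 0, 0], "rot": [0, 0, -6.6], "grip": 0},
    {"translation": [0, 0, 0], "rot": [0, 0, -6.6], "grip": 0},
  ],
)

```text
t: 1.82
eef_pos: [0.5084, -0.2028, 0.1931]
tool_rot: [0.0, 0.962, -0.274, -0.0]
contact_force: [0.2, -0.8, 0.3]
gripper_width: -0.003
```

Call:
send_rows(
  commands=[
    {"translation": [0, 0, 0], "rot": [0, 0, -6.6], "grip": 0},
    {"translation": [0, 0, 0], "rot": [0, 0, -6.6], "grip": 0},
    {"translation": [0, 0, 0], "rot": [0, 0, -6.6], "grip": 0},
    {"translation": [0, 0, 0], "rot": [0, 0, -6.6], "grip": 0},
    {"translation": [0, 0, 0], "rot": [0, 0, -6.6], "grip": 0},
  ],
)

```text
t: 2.23
eef_pos: [0.5083, -0.203, 0.1931]
tool_rot: [-0.0, 1.0, 0.01, -0.0]
contact_force: [-0.3, -0.6, 0.2]
gripper_width: 0.001
```

Call:
send_rows(
  commands=[
    {"translation": [0, 0, 0], "rot": [0, 0, -6.6], "grip": 0},
    {"translation": [0, 0, 0], "rot": [0, 0, -6.6], "grip": 0},
    {"translation": [0, 0, 0], "rot": [0, 0, 0], "grip": 0},
    {"translation": [0, 0, 0], "rot": [0, 0, 0], "grip": 0},
    {"translation": [0, 0, 0], "rot": [0, 0, 0], "grip": 0},
  ],
)

```text
t: 2.65
eef_pos: [0.5084, -0.203, 0.1932]
tool_rot: [-0.0, 0.993, 0.12, -0.0]
contact_force: [-0.5, 0.6, 0.1]
gripper_width: 0.004
```

Run:
```python
from h import *
o=st(); snap('wrist','w1'); w,x,y,z=o['tool_rot']
print(R.from_quat([x,y,z,w]).as_matrix().round(4))
```

```text
{'t': 2.65, 'q': [0.614, 0.3642, -0.4289, 1.8943, 0.1869, 0.9223, 0.3372], 'eef_pos': [0.5084, -0.203, 0.1932], 'tool_rot': [-0.0001, 0.9928, 0.1201, -0.0001], 'contact_force': [-0.4551, 0.5637, 0.0614], 'gripper_width': 0.0039}
[[ 9.712e-01  2.385e-01 -2.000e-04]
 [ 2.385e-01 -9.712e-01  1.000e-04]
 [-2.000e-04 -2.000e-04 -1.000e+00]]
```

View pics/w1.png

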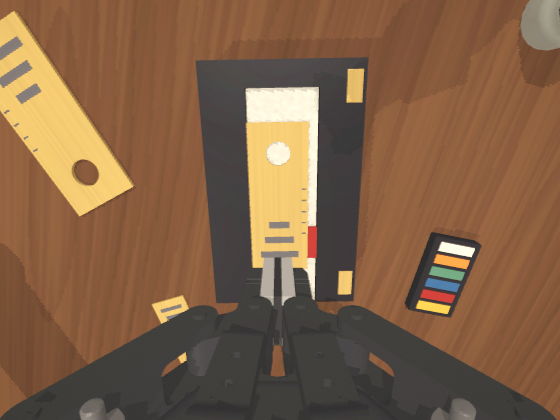

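Run:
```python
from h import *
np.set_printoptions(precision=4,suppress=True)
c=load('wrist')
a=cv2.imread('pics/w1.png'); cv2.imwrite('pics/w1b.png',cv2.resize(a[40:310,180:380],None,fx=2.2*1.7/1.7,fy=2.2,interpolation=cv2.INTER_CUBIC))
box=np.array([P(c,*p,.052) for p in[(197,61),(367,58),(353,300),(216,303)]])
print(box,box.mean(0),np.linalg.norm(np.diff(box,axis=0),axis=1))
for a,b in((0,3),(1,2)): d=box[a]-box[b];print(np.degrees(np.arctan2(d[1],d[0]))-90)
t=np.array([P(c,*p,.05) for p in[(247,123),(308,121),(309,267),(253,268)]]);print(t,t.mean(0))
for a,b in((0,3),(1,2)): d=t[a]-t[b];print(np.degrees(np.arctan2(d[1],d[0]))-90)
print('hole',P(c,278,153.5,.05), [P(c,*p)[2] for p in((270,200),(285,190),(260,210),(283,105),(230,150),(340,200),(100,300),(120,330))])
```

```text
[[ 0.4233 -0.1075  0.052 ]
 [ 0.5472 -0.075   0.052 ]
 [ 0.601  -0.2769  0.052 ]
 [ 0.4755 -0.3109  0.052 ]] [ 0.5118 -0.1926  0.052 ] [0.1281 0.2089 0.13  ]
14.392288212813824
14.919814928213725
[[ 0.4693 -0.1427  0.05  ]
 [ 0.5164 -0.1296  0.05  ]
 [ 0.5517 -0.2543  0.05  ]
 [ 0.5018 -0.2675  0.05  ]] [ 0.5098 -0.1985  0.05  ]
14.599493513136068
15.810440773061288
hole [ 0.4992 -0.1604  0.05  ] [np.float64(0.05175218762899336), np.float64(0.0517471820249879), np.float64(0.051180414920672435), np.float64(0.048185664666047845), np.float64(0.050841791265897884), np.float64(0.05224236194993376), np.float64(-0.002490254161126526), np.float64(-0.002133844284885389)]
```

View pics/w1b.png

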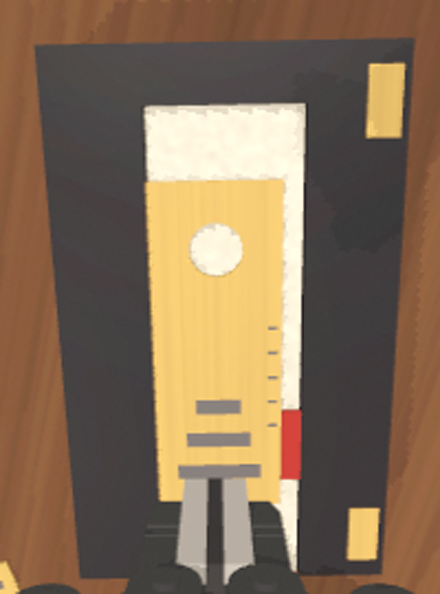

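Call:
send_rows(
  commands=[
    {"translation": [0.0012, -0.0072, 0.023], "rot": [0, 0, -0.7], "grip": 0},
    {"translation": [0, 0, 0.023], "rot": [0, 0, 0], "grip": 0},
    {"translation": [0, 0, 0.023], "rot": [0, 0, 0], "grip": 0},
    {"translation": [0, 0, 0.023], "rot": [0, 0, 0], "grip": 0},
    {"translation": [0, 0, 0.02], "rot": [0, 0, 0], "grip": 0},
  ],
)

```text
t: 3.12
eef_pos: [0.5076, -0.1956, 0.08]
tool_rot: [0.0, 0.992, 0.127, -0.0]
contact_force: [-0.6, -1.4, -0.3]
gripper_width: 0.002
```

Call:
send_rows(
  commands=[
    {"translation": [0, 0, 0.003], "rot": [0, 0, 0], "grip": 0},
    {"translation": [0, 0, 0.001], "rot": [0, 0, 0], "grip": 0},
    {"translation": [0, 0, 0], "rot": [0, 0, 0], "grip": 0},
    {"translation": [0, 0, 0], "rot": [0, 0, 0], "grip": 0},
    {"translation": [0, 0, 0], "rot": [0, 0, 0], "grip": 0},
  ],
)

```text
t: 3.53
eef_pos: [0.5089, -0.196, 0.0787]
tool_rot: [0.001, 0.992, 0.128, 0.001]
contact_force: [-0.5, 0.5, 0.6]
gripper_width: 0.001
```

Run:
```python
from h import *
o=st(); snap('wrist','w2'); snap('scene','s2')
a=cv2.imread('pics/s2.png'); cv2.imwrite('pics/s2b.png',cv2.resize(a[110:260,180:320],None,fx=4,fy=4,interpolation=cv2.INTER_CUBIC))
```

```text
{'t': 3.5333, 'q': [0.5543, 0.5191, -0.3807, 1.9805, 0.2935, 0.6924, 0.2479], 'eef_pos': [0.5089, -0.196, 0.0787], 'tool_rot': [0.0006, 0.9918, 0.1277, 0.0011], 'contact_force': [-0.451, 0.5264, 0.5747], 'gripper_width': 0.0008}
```

View pics/w2.png

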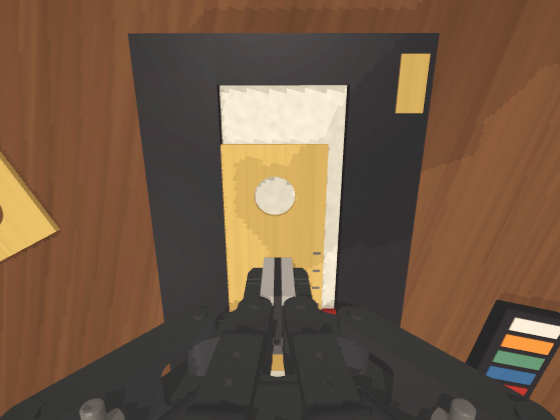

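View pics/s2b.png

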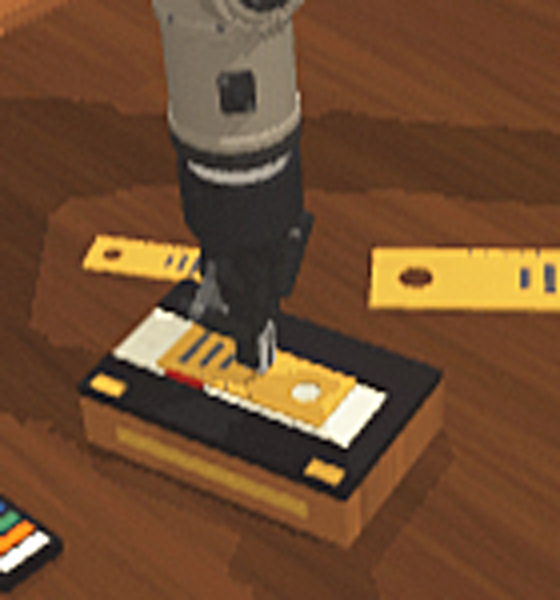

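Call:
send_rows(
  commands=[
    {"translation": [0, 0, 0.0001], "rot": [0, 0, 0], "grip": 0},
    {"translation": [0, 0, 0.0001], "rot": [0, 0, 0], "grip": 0},
    {"translation": [0, 0, 0.0001], "rot": [0, 0, 0], "grip": 0},
    {"translation": [0, 0, 0.0001], "rot": [0, 0, 0], "grip": 0},
    {"translation": [0, 0, 0.0001], "rot": [0, 0, 0], "grip": 0},
  ],
)

```text
t: 4.05
eef_pos: [0.5079, -0.1957, 0.0768]
tool_rot: [-0.0, 0.992, 0.128, -0.0]
contact_force: [-0.1, 0.6, -0.2]
gripper_width: 0.0
```

Call:
send_rows(
  commands=[
    {"translation": [0, 0, 0.0001], "rot": [0, 0, 0], "grip": 0},
    {"translation": [0, 0, 0.0001], "rot": [0, 0, 0], "grip": 0},
    {"translation": [0, 0, 0.0001], "rot": [0, 0, 0], "grip": 0},
    {"translation": [0, 0, 0.0001], "rot": [0, 0, 0], "grip": 0},
    {"translation": [0, 0, 0.0001], "rot": [0, 0, 0], "grip": 0},
  ],
)

```text
t: 4.47
eef_pos: [0.5079, -0.1957, 0.0763]
tool_rot: [-0.0, 0.992, 0.128, -0.0]
contact_force: [0.9, -0.3, 0.7]
gripper_width: 0.001
```

Call:
send_rows(
  commands=[
    {"translation": [0, 0, 0.001], "rot": [0, 0, 0], "grip": 0},
    {"translation": [0, 0, 0.001], "rot": [0, 0, 0], "grip": 0},
    {"translation": [0, 0, 0.001], "rot": [0, 0, 0], "grip": 0},
    {"translation": [0, 0, 0.0008], "rot": [0, 0, 0], "grip": 0},
    {"translation": [0, 0, 0.0002], "rot": [0, 0, 0], "grip": 0},
  ],
)

```text
t: 4.88
eef_pos: [0.5078, -0.1957, 0.0721]
tool_rot: [-0.0, 0.992, 0.128, -0.0]
contact_force: [0.8, -0.5, 0.5]
gripper_width: -0.003
```

Call:
send_rows(
  commands=[
    {"translation": [0, 0, 0.0001], "rot": [0, 0, 0], "grip": 0},
    {"translation": [0, 0, 0.0001], "rot": [0, 0, 0], "grip": 0},
    {"translation": [0, 0, 0.0001], "rot": [0, 0, 0], "grip": 0},
    {"translation": [0, 0, 0.0001], "rot": [0, 0, 0], "grip": 0},
    {"translation": [0, 0, 0.0001], "rot": [0, 0, 0], "grip": 0},
  ],
)

```text
t: 5.3
eef_pos: [0.508, -0.1957, 0.0718]
tool_rot: [0.0, 0.992, 0.128, 0.0]
contact_force: [-0.4, 0.9, -0.3]
gripper_width: 0.0
```

Run:
```python
from h import *
o=st(); c=load('wrist')
f=lambda a,b,x,y: np.median([P(c,u,v)[2] for u in range(a,b,3) for v in range(x,y,3)])
print(f(235,315,155,170),f(300,320,190,240),f(230,340,95,130),f(150,210,60,200),f(30,110,60,140),f(440,540,60,140))
```

```text
{'t': 5.3, 'q': [0.5507, 0.5294, -0.3764, 1.9842, 0.2993, 0.6812, 0.2432], 'eef_pos': [0.508, -0.1957, 0.0718], 'tool_rot': [0.0, 0.9918, 0.1279, 0.0], 'contact_force': [-0.3904, 0.9344, -0.3176], 'gripper_width': 0.0004}
0.051639661821364785 0.05172957826953642 0.04859367775882582 0.05257290989413477 -0.0012896269949574934 -0.0009272150640973337
```

Call:
send_rows(
  commands=[
    {"translation": [0, 0, 0.00015], "rot": [0, 0, 0], "grip": 0},
    {"translation": [0, 0, 0.00015], "rot": [0, 0, 0], "grip": 0},
    {"translation": [0, 0, 0.0001], "rot": [0, 0, 0], "grip": 0},
    {"translation": [0, 0, 0.0001], "rot": [0, 0, 0], "grip": 0},
    {"translation": [0, 0, 0.0001], "rot": [0, 0, 0], "grip": 0},
  ],
)

```text
t: 5.72
eef_pos: [0.508, -0.1957, 0.0712]
tool_rot: [0.0, 0.992, 0.128, 0.0]
contact_force: [0.0, 0.1, -0.1]
gripper_width: -0.001
```

Call:
send_rows(
  commands=[
    {"translation": [0, 0, 0.0001], "rot": [0, 0, 0], "grip": 0},
    {"translation": [0, 0, 0.0001], "rot": [0, 0, 0], "grip": 0},
    {"translation": [0, 0, 0.0001], "rot": [0, 0, 0], "grip": 0},
    {"translation": [0, 0, 0.0001], "rot": [0, 0, 0], "grip": 0},
    {"translation": [0, 0, 0.0001], "rot": [0, 0, 0], "grip": 0},
  ],
)

```text
t: 6.13
eef_pos: [0.508, -0.1957, 0.0707]
tool_rot: [0.0, 0.992, 0.128, 0.0]
contact_force: [0.0, 0.0, 0.1]
gripper_width: -0.002
```

Call:
send_rows(
  commands=[
    {"translation": [0, 0, 0.0001], "rot": [0, 0, 0], "grip": 0},
    {"translation": [0, 0, 0.0001], "rot": [0, 0, 0], "grip": 0},
    {"translation": [0, 0, 0.0001], "rot": [0, 0, 0], "grip": 0},
    {"translation": [0, 0, 0.0001], "rot": [0, 0, 0], "grip": 0},
    {"translation": [0, 0, 0.0001], "rot": [0, 0, 0], "grip": 0},
  ],
)

```text
t: 6.55
eef_pos: [0.508, -0.1957, 0.0702]
tool_rot: [0.0, 0.992, 0.128, 0.0]
contact_force: [-1.3, -0.1, 0.2]
gripper_width: -0.001
```

Call:
send_rows(
  commands=[
    {"translation": [0, 0, 0.0001], "rot": [0, 0, 0], "grip": 0},
    {"translation": [0, 0, 0.0001], "rot": [0, 0, 0], "grip": 0},
    {"translation": [0, 0, 0.0001], "rot": [0, 0, 0], "grip": 0},
    {"translation": [0, 0, 0.0001], "rot": [0, 0, 0], "grip": 0},
    {"translation": [0, 0, 0.0001], "rot": [0, 0, 0], "grip": 0},
  ],
)

```text
t: 6.97
eef_pos: [0.5079, -0.1957, 0.0698]
tool_rot: [0.0, 0.992, 0.128, -0.0]
contact_force: [0.2, -0.2, 3.5]
gripper_width: 0.002
```

Call:
send_rows(
  commands=[
    {"translation": [0, 0, 0.0001], "rot": [0, 0, 0], "grip": 0},
    {"translation": [0, 0, 0.0001], "rot": [0, 0, 0], "grip": 0},
    {"translation": [0, 0, 0], "rot": [0, 0, 0], "grip": 0},
    {"translation": [0, 0, 0], "rot": [0, 0, 0], "grip": 0},
    {"translation": [0, 0, 0], "rot": [0, 0, 0], "grip": 0},
  ],
)

```text
t: 7.38
eef_pos: [0.508, -0.1957, 0.0697]
tool_rot: [0.0, 0.992, 0.128, 0.0]
contact_force: [-1.5, 0.6, 5.0]
gripper_width: -0.002
```

Call:
send_rows(
  commands=[
    {"translation": [0, 0, 0.0001], "rot": [0, 0, 0], "grip": 0},
    {"translation": [0, 0, 0.0001], "rot": [0, 0, 0], "grip": 0},
    {"translation": [0, 0, 0.0001], "rot": [0, 0, 0], "grip": 0},
    {"translation": [0, 0, 0], "rot": [0, 0, 0], "grip": 0},
    {"translation": [0, 0, 0], "rot": [0, 0, 0], "grip": 0},
  ],
)

```text
t: 7.8
eef_pos: [0.508, -0.1957, 0.0696]
tool_rot: [0.0, 0.992, 0.128, 0.0]
contact_force: [-2.9, 0.0, 7.5]
gripper_width: -0.001
```

Call:
send_rows(
  commands=[
    {"translation": [0, 0, 0.0001], "rot": [0, 0, 0], "grip": 0},
    {"translation": [0, 0, 0.0001], "rot": [0, 0, 0], "grip": 0},
    {"translation": [0, 0, 0], "rot": [0, 0, 0], "grip": 0},
    {"translation": [0, 0, 0], "rot": [0, 0, 0], "grip": 0},
    {"translation": [0, 0, 0], "rot": [0, 0, 0], "grip": 0},
  ],
)

```text
t: 8.22
eef_pos: [0.508, -0.1957, 0.0695]
tool_rot: [0.0, 0.992, 0.128, 0.0]
contact_force: [-2.7, 0.7, 7.4]
gripper_width: -0.001
```

Call:
send_rows(
  commands=[
    {"translation": [0, 0, 0.0001], "rot": [0, 0, 0], "grip": 0},
    {"translation": [0, 0.0005, 0], "rot": [0, 0, 0], "grip": 0},
    {"translation": [0, 0.001, 0], "rot": [0, 0, 0], "grip": 0},
    {"translation": [0, 0.001, 0], "rot": [0, 0, 0], "grip": 0},
    {"translation": [0, 0.001, 0], "rot": [0, 0, 0], "grip": 0},
  ],
)

```text
t: 8.63
eef_pos: [0.5092, -0.1985, 0.0695]
tool_rot: [-0.0, 0.992, 0.128, 0.0]
contact_force: [-1.5, 3.0, 9.0]
gripper_width: 0.005
```

Call:
send_rows(
  commands=[
    {"translation": [0, 0.0015, 0], "rot": [0, 0, 0], "grip": 0},
    {"translation": [0, 0.0015, 0], "rot": [0, 0, 0], "grip": 0},
    {"translation": [0, 0.0015, 0], "rot": [0, 0, 0], "grip": 0},
    {"translation": [0, 0.0015, 0], "rot": [0, 0, 0], "grip": 0},
    {"translation": [0, 0.0015, 0], "rot": [0, 0, 0], "grip": 0},
  ],
)

```text
t: 9.05
eef_pos: [0.5112, -0.2057, 0.0695]
tool_rot: [-0.0, 0.992, 0.128, 0.0]
contact_force: [-1.3, 3.3, 9.1]
gripper_width: 0.003
```

Run:
```python
from h import *
snap('wrist','w3')
```

```text
(no output)
```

View pics/w3.png

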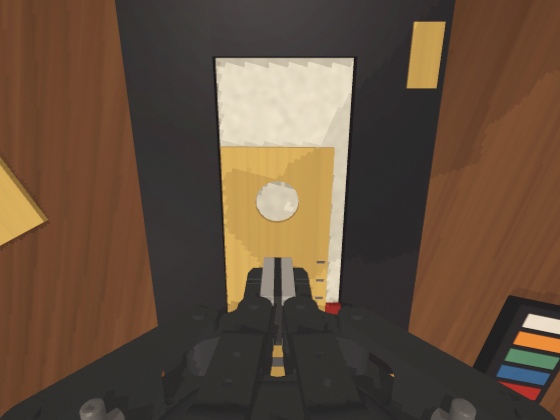

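Call:
send_rows(
  commands=[
    {"translation": [0, 0.002, 0], "rot": [0, 0, 0], "grip": 0},
    {"translation": [0, 0.002, 0], "rot": [0, 0, 0], "grip": 0},
    {"translation": [0, 0.002, 0], "rot": [0, 0, 0], "grip": 0},
    {"translation": [0, 0.002, 0], "rot": [0, 0, 0], "grip": 0},
    {"translation": [0, 0.002, 0], "rot": [0, 0, 0], "grip": 0},
  ],
)

```text
t: 9.52
eef_pos: [0.5138, -0.2155, 0.0695]
tool_rot: [-0.0, 0.992, 0.128, 0.0]
contact_force: [-2.8, 2.3, 8.6]
gripper_width: 0.001
```

Call:
send_rows(
  commands=[
    {"translation": [0, 0.002, 0], "rot": [0, 0, 0], "grip": 0},
    {"translation": [0, 0.002, 0], "rot": [0, 0, 0], "grip": 0},
    {"translation": [0, 0.002, 0], "rot": [0, 0, 0], "grip": 0},
    {"translation": [0, 0.002, 0], "rot": [0, 0, 0], "grip": 0},
    {"translation": [0, 0.002, 0], "rot": [0, 0, 0], "grip": 0},
  ],
)

```text
t: 9.93
eef_pos: [0.5163, -0.2251, 0.0695]
tool_rot: [-0.0, 0.992, 0.128, 0.0]
contact_force: [-2.1, 2.8, 7.4]
gripper_width: -0.002
```

Run:
```python
from h import *
snap('wrist','w4')
```

```text
(no output)
```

View pics/w4.png

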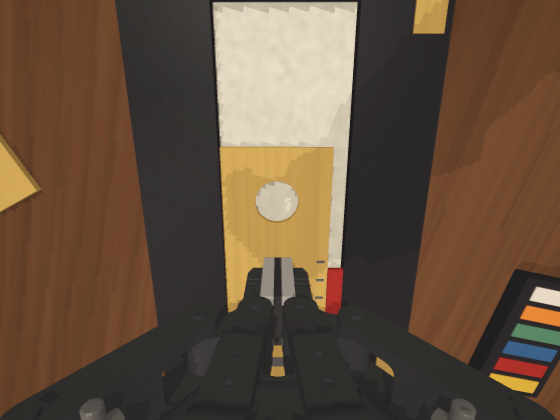

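Call:
send_rows(
  commands=[
    {"translation": [0, 0.002, 0.0001], "rot": [0, 0, 0], "grip": 0},
    {"translation": [0, 0.002, 0], "rot": [0, 0, 0], "grip": 0},
    {"translation": [0, 0.002, 0], "rot": [0, 0, 0], "grip": 0},
    {"translation": [0, 0.002, 0], "rot": [0, 0, 0], "grip": 0},
    {"translation": [0, 0.002, 0], "rot": [0, 0, 0], "grip": 0},
  ],
)

```text
t: 10.4
eef_pos: [0.5189, -0.2348, 0.0695]
tool_rot: [-0.0, 0.992, 0.128, 0.0]
contact_force: [-1.8, 1.5, 8.7]
gripper_width: -0.003
```

Call:
send_rows(
  commands=[
    {"translation": [0, 0.002, 0], "rot": [0, 0, 0], "grip": 0},
    {"translation": [0, 0.002, 0], "rot": [0, 0, 0], "grip": 0},
    {"translation": [0, 0.002, 0], "rot": [0, 0, 0], "grip": 0},
    {"translation": [0, 0.002, 0], "rot": [0, 0, 0], "grip": 0},
    {"translation": [0, 0.002, 0], "rot": [0, 0, 0], "grip": 0},
  ],
)

```text
t: 10.82
eef_pos: [0.5214, -0.2445, 0.0695]
tool_rot: [-0.0, 0.992, 0.128, 0.0]
contact_force: [-2.5, 2.6, 8.9]
gripper_width: -0.003
```

Call:
send_rows(
  commands=[
    {"translation": [0, 0.002, 0], "rot": [0, 0, 0], "grip": 0},
    {"translation": [0, 0.002, 0], "rot": [0, 0, 0], "grip": 0},
    {"translation": [0, 0.002, 0], "rot": [0, 0, 0], "grip": 0},
    {"translation": [0, 0.002, 0], "rot": [0, 0, 0], "grip": 0},
    {"translation": [0, 0.002, 0], "rot": [0, 0, 0], "grip": 0},
  ],
)

```text
t: 11.23
eef_pos: [0.524, -0.2542, 0.0695]
tool_rot: [-0.0, 0.992, 0.128, 0.0]
contact_force: [-2.2, 2.6, 9.0]
gripper_width: -0.003
```

Run:
```python
from h import *
snap('top','t5')
a=cv2.imread('pics/t5.png'); cv2.imwrite('pics/t5b.png',cv2.resize(a[170:260,280:390],None,fx=7,fy=6.6,interpolation=cv2.INTER_CUBIC))
snap('wrist','w5')
```

```text
(no output)
```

View pics/t5b.png

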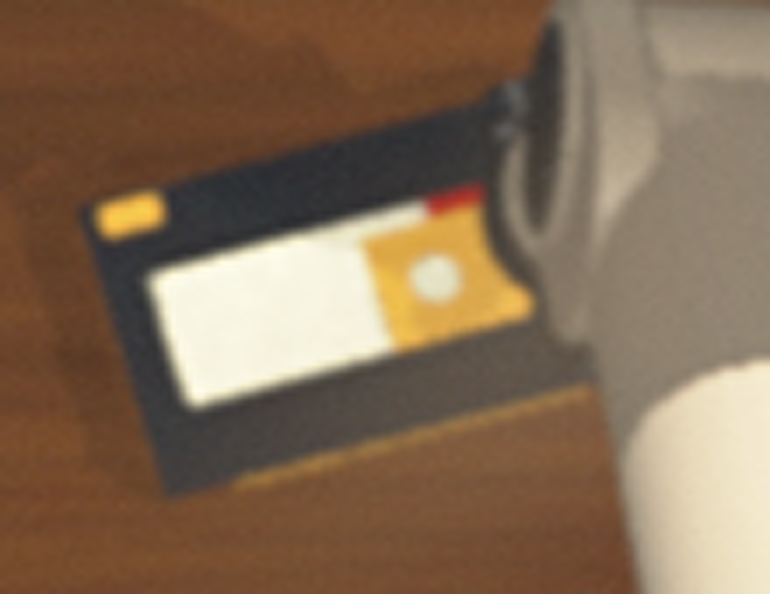

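View pics/w5.png

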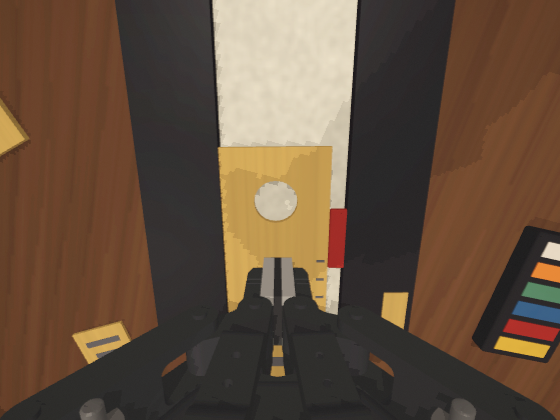

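Call:
send_rows(
  commands=[
    {"translation": [0, 0.002, 0], "rot": [0, 0, 0], "grip": 0},
    {"translation": [0, 0.002, 0], "rot": [0, 0, 0], "grip": 0},
    {"translation": [0, 0.002, 0], "rot": [0, 0, 0], "grip": 0},
    {"translation": [0, 0.002, 0], "rot": [0, 0, 0], "grip": 0},
    {"translation": [0, 0.002, 0], "rot": [0, 0, 0], "grip": 0},
  ],
)

```text
t: 11.75
eef_pos: [0.5265, -0.2638, 0.0695]
tool_rot: [-0.0, 0.992, 0.128, 0.0]
contact_force: [-1.2, 2.3, 8.1]
gripper_width: -0.003
```

Call:
send_rows(
  commands=[
    {"translation": [0, 0.002, 0], "rot": [0, 0, 0], "grip": 0},
    {"translation": [0, 0.002, 0], "rot": [0, 0, 0], "grip": 0},
    {"translation": [0, 0.002, 0], "rot": [0, 0, 0], "grip": 0},
    {"translation": [0, 0, 0], "rot": [0, 0, 0], "grip": 0},
    {"translation": [0, 0, 0], "rot": [0, 0, 0], "grip": 0},
  ],
)

```text
t: 12.17
eef_pos: [0.5282, -0.2701, 0.0695]
tool_rot: [0.0, 0.992, 0.128, 0.001]
contact_force: [-1.6, 1.5, 7.8]
gripper_width: 0.002
```

Call:
send_rows(
  commands=[
    {"translation": [0, 0, -0.0005], "rot": [0, 0, 0], "grip": 0},
    {"translation": [0, 0, -0.0015], "rot": [0, 0, 0], "grip": 0},
    {"translation": [0, 0, -0.02], "rot": [0, 0, 0], "grip": 0},
    {"translation": [0, 0, -0.03], "rot": [0, 0, 0], "grip": 0},
    {"translation": [0, 0, -0.03], "rot": [0, 0, 0], "grip": 0},
  ],
)

```text
t: 12.58
eef_pos: [0.5265, -0.2698, 0.1505]
tool_rot: [-0.001, 0.992, 0.128, -0.001]
contact_force: [0.9, -0.6, -0.2]
gripper_width: 0.003
```

Call:
send_rows(
  commands=[
    {"translation": [0, 0, -0.03], "rot": [0, 0, 0], "grip": 0.085},
    {"translation": [0, 0.02, 0], "rot": [0, 0, 0], "grip": 0.085},
    {"translation": [0, 0.02, 0], "rot": [0, 0, 0], "grip": 0.085},
    {"translation": [0, 0.01, 0], "rot": [0, 0, 0], "grip": 0.085},
    {"translation": [0, 0, 0], "rot": [0, 0, 0], "grip": 0.085},
  ],
)

```text
t: 13.0
eef_pos: [0.5396, -0.3213, 0.1801]
tool_rot: [0.0, 0.992, 0.126, -0.0]
contact_force: [0.6, -1.0, -0.6]
gripper_width: 0.709
```

Run:
```python
from h import *
st()
for n in('wrist','scene','top'): snap(n,n[0]+'6')
a=cv2.imread('pics/s6.png'); cv2.imwrite('pics/s6b.png',cv2.resize(a[110:260,180:320],None,fx=4,fy=4,interpolation=cv2.INTER_CUBIC))
a=cv2.imread('pics/t6.png'); cv2.imwrite('pics/t6b.png',cv2.resize(a[170:260,280:390],None,fx=7,fy=6.6,interpolation=cv2.INTER_CUBIC))
```

```text
{'t': 13.0, 'q': [0.7278, 0.4994, -0.3932, 1.7159, 0.2253, 0.9712, 0.5026], 'eef_pos': [0.5396, -0.3213, 0.1801], 'tool_rot': [0.0004, 0.992, 0.1261, -0.0003], 'contact_force': [0.6329, -0.951, -0.5935], 'gripper_width': 0.709}
```

View pics/w6.png

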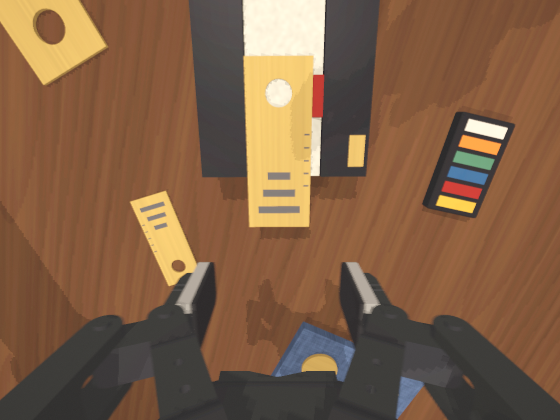

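View pics/s6b.png

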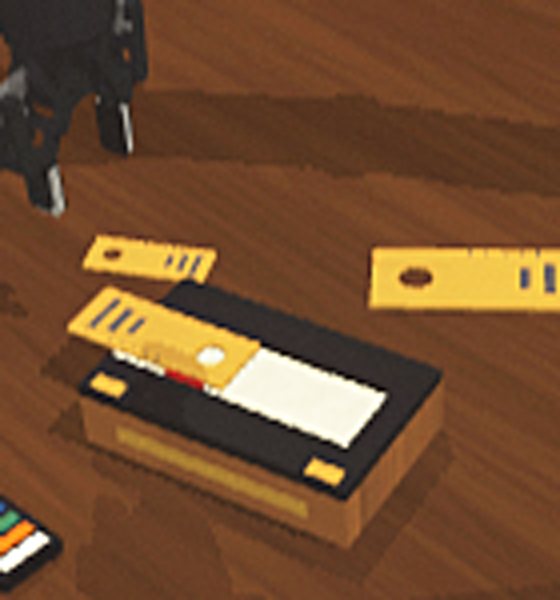

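View pics/t6b.png

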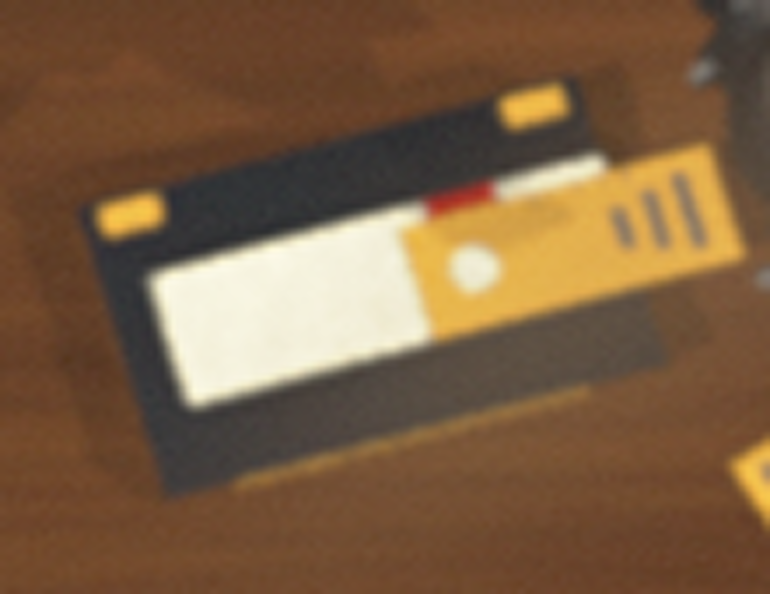

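Run:
```python
from h import *
np.set_printoptions(precision=4,suppress=True)
c=load('wrist')
e=[P(c,*p,.0525) for p in[(249,227),(310,226),(244,57),(312,56)]]
print(e,'endmid',(e[0]+e[1])/2,'w',np.linalg.norm(e[0]-e[1]),'hole',P(c,279,93.5,.0525))
d=(e[2]+e[3]-e[0]-e[1])/2; print(np.linalg.norm(d),np.degrees(np.arctan2(d[1],d[0]))-90)
print('face',P(c,202,177,.0535),P(c,366,176,.0535))
c=load('top')
def z(u,v,h): return P(c,280+(u+.5)/7-.5,170+(v+.5)/6.6-.5,h)
e=[z(*p,.0525) for p in[(746,255),(709,145),(432,340),(400,230)]]
print(e,'endmid',(e[0]+e[1])/2,'hole',z(474,268,.0525))
d=(e[2]+e[3]-e[0]-e[1])/2; print(np.linalg.norm(d),np.degrees(np.arctan2(d[1],d[0]))-90)
```

```text
[array([ 0.5211, -0.3419,  0.0525]), array([ 0.5701, -0.3284,  0.0525]), array([ 0.4888, -0.217 ,  0.0525]), array([ 0.5356, -0.2043,  0.0525])] endmid [ 0.5456 -0.3351  0.0525] w 0.050854074059338505 hole [ 0.5191 -0.2345  0.0525]
0.1288752250437935 15.038406817134131
face [ 0.4757 -0.3098  0.0535] [ 0.6011 -0.2766  0.0535]
[array([ 0.5207, -0.346 ,  0.0525]), array([ 0.5684, -0.3332,  0.0525]), array([ 0.487 , -0.2183,  0.0525]), array([ 0.5344, -0.2071,  0.0525])] endmid [ 0.5446 -0.3396  0.0525] hole [ 0.5174 -0.2363  0.0525]
0.13133314161039264 14.954706852585389
```

Call:
send_rows(
  commands=[
    {"translation": [0.002, -0.0034, 0], "rot": [0, 0, -0.5], "grip": 0.085},
    {"translation": [0, 0, 0.01], "rot": [0, 0, 0], "grip": 0.085},
    {"translation": [0, 0, 0.03], "rot": [0, 0, 0], "grip": 0.085},
    {"translation": [0, 0, 0.03], "rot": [0, 0, 0], "grip": 0.085},
    {"translation": [0, 0, 0.01], "rot": [0, 0, 0], "grip": 0.085},
  ],
)

```text
t: 13.57
eef_pos: [0.5387, -0.3127, 0.0963]
tool_rot: [-0.002, 0.991, 0.133, -0.003]
contact_force: [-0.9, 0.9, -1.3]
gripper_width: 0.994
```

Run:
```python
from h import *
st()
snap('wrist','w7')
```

```text
{'t': 13.5667, 'q': [0.698, 0.5961, -0.3699, 1.7789, 0.2788, 0.825, 0.461], 'eef_pos': [0.5387, -0.3127, 0.0963], 'tool_rot': [-0.0019, 0.9911, 0.1329, -0.0026], 'contact_force': [-0.9058, 0.8686, -1.3433], 'gripper_width': 0.9943}
```

View pics/w7.png

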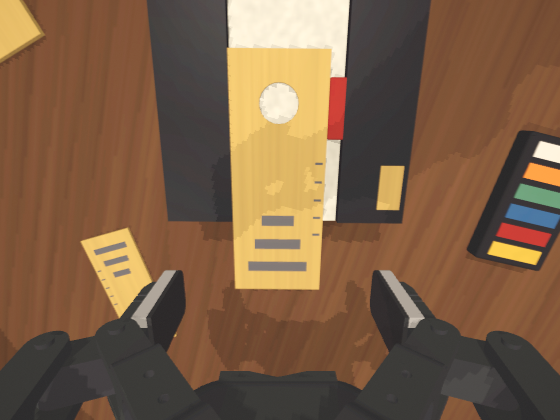

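Call:
send_rows(
  commands=[
    {"translation": [0, 0, 0.004], "rot": [0, 0, 0], "grip": 0.085},
    {"translation": [0, 0, 0.002], "rot": [0, 0, 0], "grip": 0.085},
    {"translation": [0, 0, 0], "rot": [0, 0, 0], "grip": 0.085},
    {"translation": [0, 0, 0], "rot": [0, 0, 0], "grip": 0.085},
    {"translation": [0, 0, 0], "rot": [0, 0, 0], "grip": 0.085},
  ],
)

```text
t: 14.03
eef_pos: [0.542, -0.3151, 0.096]
tool_rot: [0.001, 0.991, 0.132, 0.001]
contact_force: [-0.4, -0.5, -0.0]
gripper_width: 0.993
```

Run:
```python
from h import *
st()
```

```text
{'t': 14.0333, 'q': [0.6975, 0.598, -0.3683, 1.7756, 0.2818, 0.8178, 0.4588], 'eef_pos': [0.542, -0.3151, 0.096], 'tool_rot': [0.0006, 0.9912, 0.1322, 0.0008], 'contact_force': [-0.4236, -0.5102, -0.0049], 'gripper_width': 0.9935}
```

Call:
send_rows(
  commands=[
    {"translation": [-0.0008, 0.002, 0.005], "rot": [0, 0, 0], "grip": 0.085},
    {"translation": [0, 0, 0.01], "rot": [0, 0, 0], "grip": 0.085},
    {"translation": [0, 0, 0.01], "rot": [0, 0, 0], "grip": 0.085},
    {"translation": [0, 0, 0.005], "rot": [0, 0, 0], "grip": 0.085},
    {"translation": [0, 0, 0], "rot": [0, 0, 0], "grip": 0.085},
  ],
)

```text
t: 14.45
eef_pos: [0.5396, -0.3162, 0.0626]
tool_rot: [-0.001, 0.991, 0.132, -0.001]
contact_force: [0.8, 0.3, 0.0]
gripper_width: 0.995
```

Call:
send_rows(
  commands=[
    {"translation": [0, 0, 0.007], "rot": [0, 0, 0], "grip": 0.085},
    {"translation": [0, 0, 0.007], "rot": [0, 0, 0], "grip": 0.085},
    {"translation": [0, 0, 0.004], "rot": [0, 0, 0], "grip": 0.085},
    {"translation": [0, 0, 0], "rot": [0, 0, 0], "grip": 0.085},
    {"translation": [0, 0, 0], "rot": [0, 0, 0], "grip": 0.085},
  ],
)

```text
t: 14.87
eef_pos: [0.5409, -0.3167, 0.0465]
tool_rot: [-0.0, 0.991, 0.132, -0.0]
contact_force: [0.0, 0.4, -0.0]
gripper_width: 0.992
```

Run:
```python
from h import *
st()
snap('wrist','w8')
snap('scene','s8')
a=cv2.imread('pics/s8.png'); cv2.imwrite('pics/s8b.png',cv2.resize(a[110:260,160:300],None,fx=4,fy=4,interpolation=cv2.INTER_CUBIC))
```

```text
{'t': 14.8667, 'q': [0.6819, 0.6657, -0.3438, 1.7939, 0.3149, 0.7366, 0.4358], 'eef_pos': [0.5409, -0.3167, 0.0465], 'tool_rot': [-0.0002, 0.9912, 0.1323, -0.0002], 'contact_force': [0.0497, 0.3701, -0.0007], 'gripper_width': 0.9921}
```

View pics/w8.png

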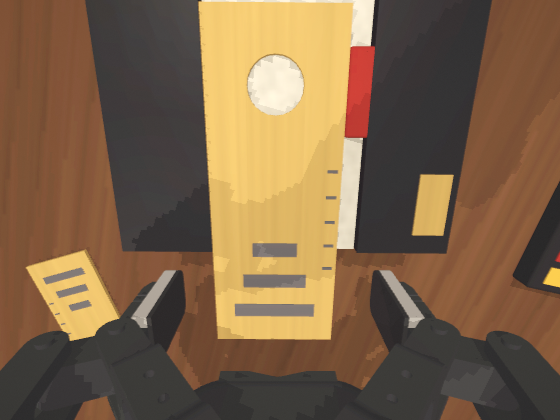

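View pics/s8b.png

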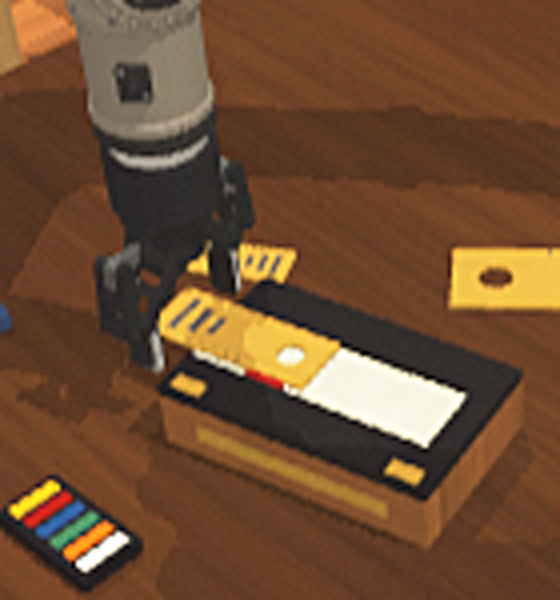

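Call:
send_rows(
  commands=[
    {"translation": [0, 0, 0], "rot": [0, 0, 0], "grip": 0.06},
    {"translation": [0, 0, 0], "rot": [0, 0, 0], "grip": 0.056},
    {"translation": [0, 0, 0], "rot": [0, 0, 0], "grip": 0.053},
    {"translation": [0, 0, 0], "rot": [0, 0, 0], "grip": 0.05},
    {"translation": [0, 0, 0], "rot": [0, 0, 0], "grip": 0.045},
  ],
  force=80,
)

```text
t: 15.38
eef_pos: [0.5409, -0.317, 0.0471]
tool_rot: [0.0, 0.991, 0.132, -0.0]
contact_force: [-1.4, 0.4, 4.0]
gripper_width: 0.553
```

Call:
send_rows(
  commands=[
    {"translation": [0, 0, 0], "rot": [0, 0, 0], "grip": 0.04},
    {"translation": [0, 0, 0], "rot": [0, 0, 0], "grip": 0.04},
    {"translation": [0, 0, 0], "rot": [0, 0, 0], "grip": 0.04},
    {"translation": [0, 0, 0], "rot": [0, 0, 0], "grip": 0.04},
    {"translation": [0, 0, 0], "rot": [0, 0, 0], "grip": 0.04},
  ],
  force=100,
)

```text
t: 15.8
eef_pos: [0.5409, -0.3171, 0.047]
tool_rot: [0.0, 0.991, 0.132, -0.0]
contact_force: [-2.7, 0.3, 5.2]
gripper_width: 0.546
```

Run:
```python
from h import *
st()
snap('wrist','w9')
snap('scene','s9')
a=cv2.imread('pics/s9.png'); cv2.imwrite('pics/s9b.png',cv2.resize(a[110:260,160:300],None,fx=4,fy=4,interpolation=cv2.INTER_CUBIC))
```

```text
{'t': 15.8, 'q': [0.6821, 0.6649, -0.3437, 1.7938, 0.315, 0.7369, 0.4358], 'eef_pos': [0.5409, -0.3171, 0.047], 'tool_rot': [0.0001, 0.9912, 0.1322, -0.0001], 'contact_force': [-2.6983, 0.2983, 5.2255], 'gripper_width': 0.5462}
```

View pics/w9.png

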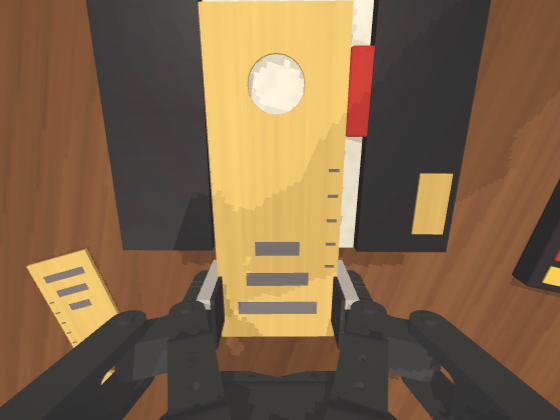

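View pics/s9b.png

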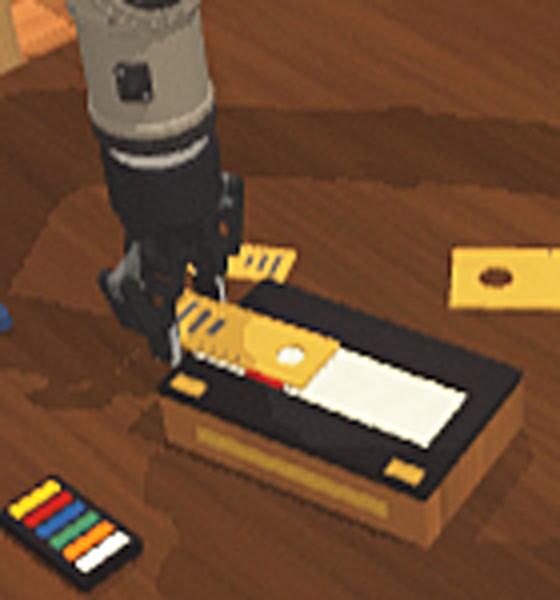

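Call:
send_rows(
  commands=[
    {"translation": [0, 0, -0.001], "rot": [0, 0, 0], "grip": 0.04},
    {"translation": [0, 0, -0.002], "rot": [0, 0, 0], "grip": 0.04},
    {"translation": [0, 0, -0.004], "rot": [0, 0, 0], "grip": 0.04},
    {"translation": [0, 0, -0.006], "rot": [0, 0, 0], "grip": 0.04},
    {"translation": [0, 0, -0.006], "rot": [0, 0, 0], "grip": 0.04},
  ],
)

```text
t: 16.32
eef_pos: [0.5411, -0.3165, 0.0661]
tool_rot: [-0.0, 0.991, 0.132, 0.0]
contact_force: [-0.5, -0.0, -1.7]
gripper_width: 0.542
```

Call:
send_rows(
  commands=[
    {"translation": [0, 0, -0.008], "rot": [0, 0, 0], "grip": 0.04},
    {"translation": [0, 0, -0.008], "rot": [0, 0, 0], "grip": 0.04},
    {"translation": [0, 0, -0.008], "rot": [0, 0, 0], "grip": 0.04},
    {"translation": [0, 0, -0.008], "rot": [0, 0, 0], "grip": 0.04},
    {"translation": [0, 0, -0.005], "rot": [0, 0, 0], "grip": 0.04},
  ],
)

```text
t: 16.73
eef_pos: [0.5415, -0.3171, 0.1044]
tool_rot: [0.0, 0.991, 0.132, 0.001]
contact_force: [0.4, -0.2, -0.9]
gripper_width: 0.546
```

Call:
send_rows(
  commands=[
    {"translation": [0, 0, -0.005], "rot": [0, 0, 0], "grip": 0.04},
    {"translation": [0, 0, -0.003], "rot": [0, 0, 0], "grip": 0.04},
    {"translation": [0, 0, 0], "rot": [0, 0, 0], "grip": 0.04},
    {"translation": [0, 0, 0], "rot": [0, 0, 0], "grip": 0.04},
    {"translation": [0, 0, 0], "rot": [0, 0, 0], "grip": 0.04},
  ],
)

```text
t: 17.15
eef_pos: [0.5407, -0.3168, 0.1104]
tool_rot: [-0.0, 0.991, 0.132, -0.0]
contact_force: [0.0, 0.2, -1.6]
gripper_width: 0.548
```

Run:
```python
from h import *
st()
snap('wrist','w10')
snap('scene','s10')
a=cv2.imread('pics/s10.png'); cv2.imwrite('pics/s10b.png',cv2.resize(a[110:260,160:300],None,fx=4,fy=4,interpolation=cv2.INTER_CUBIC))
```

```text
{'t': 17.15, 'q': [0.7057, 0.5805, -0.3747, 1.7665, 0.2713, 0.8463, 0.4707], 'eef_pos': [0.5407, -0.3168, 0.1104], 'tool_rot': [-0.0002, 0.9912, 0.1322, -0.0003], 'contact_force': [0.0394, 0.2175, -1.5552], 'gripper_width': 0.5479}
```

View pics/w10.png

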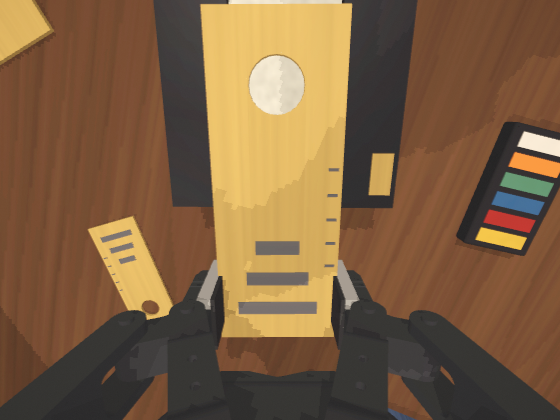

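View pics/s10b.png

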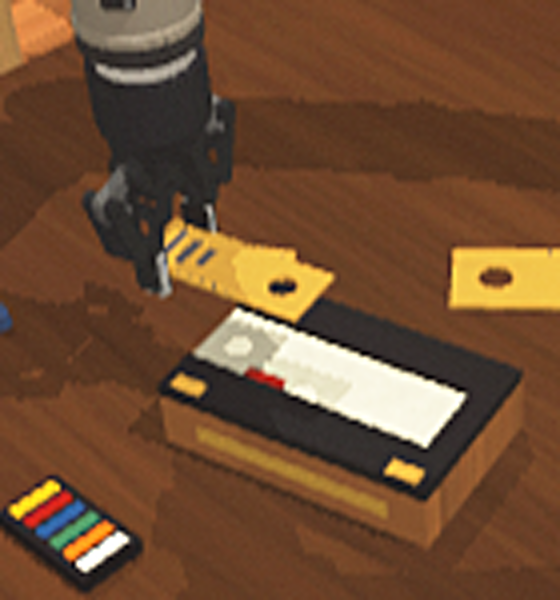

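Run:
```python
from h import *
np.set_printoptions(precision=4,suppress=True)
c=load('wrist');o=get_obs()
w,x,y,z=o['tool_rot'];M=R.from_quat([x,y,z,w]).as_matrix()
pts=[P(c,u,v) for u in range(225,330,5) for v in range(20,330,4)]
pts=np.array([p for p in pts if p[2]>.1 and p[2]<.13]); L=(pts-o['eef_pos'])@M
A=np.c_[L[:,:2],np.ones(len(L))]; s=np.linalg.lstsq(A,L[:,2],rcond=None)[0]
print('plane tool frame',s,'resid',np.std(A@s-L[:,2]),len(L))
h=P(c,276.5,84,o['eef_pos'][2]+.006); print('hole',h,(h-o['eef_pos'])@M)
E=[P(c,*p,o['eef_pos'][2]+.006) for p in((201,4),(352,3),(334,336),(222,336))]; print((np.array(E)-o['eef_pos'])@M)
c=load('top')
```

```text
plane tool frame [-0.0043 -0.0112 -0.0039] resid 0.0006261225674316552 1503
hole [ 0.5185 -0.2339  0.1163] [ 0.0003 -0.0857 -0.0059]
[[-0.0239 -0.1097 -0.0059]
 [ 0.0245 -0.1099 -0.0059]
 [ 0.0254  0.0175 -0.006 ]
 [-0.0238  0.0174 -0.006 ]]
```

Call:
send_rows(
  commands=[
    {"translation": [0.003, -0.01, -0.004], "rot": [0, 0, 0], "grip": 0.04},
    {"translation": [0.006, -0.02, -0.004], "rot": [0, 0, 0], "grip": 0.04},
    {"translation": [0.008, -0.0285, -0.004], "rot": [0, 0, 0], "grip": 0.04},
    {"translation": [0.008, -0.0285, -0.004], "rot": [0, 0, 0], "grip": 0.04},
    {"translation": [0.008, -0.0285, -0.004], "rot": [0, 0, 0], "grip": 0.04},
  ],
)

```text
t: 17.67
eef_pos: [0.5423, -0.1947, 0.1311]
tool_rot: [-0.0, 0.991, 0.132, 0.0]
contact_force: [0.6, 0.6, -1.6]
gripper_width: 0.548
```

Call:
send_rows(
  commands=[
    {"translation": [0.008, -0.0285, 0], "rot": [0, 0, 0], "grip": 0.04},
    {"translation": [0.008, -0.0285, 0], "rot": [0, 0, 0], "grip": 0.04},
    {"translation": [0.008, -0.0285, 0], "rot": [0, 0, 0], "grip": 0.04},
    {"translation": [0.008, -0.0285, 0], "rot": [0, 0, 0], "grip": 0.04},
    {"translation": [0.008, -0.0285, 0], "rot": [0, 0, 0], "grip": 0.04},
  ],
)

```text
t: 18.08
eef_pos: [0.5433, -0.0465, 0.1311]
tool_rot: [-0.0, 0.991, 0.133, 0.0]
contact_force: [0.8, 0.5, -1.4]
gripper_width: 0.547
```

Call:
send_rows(
  commands=[
    {"translation": [0.008, -0.0285, 0], "rot": [0, 0, 0], "grip": 0.04},
    {"translation": [0.006, -0.02, 0], "rot": [0, 0, 0], "grip": 0.04},
    {"translation": [0.003, -0.014, 0], "rot": [0, 0, 0], "grip": 0.04},
    {"translation": [0, 0, 0], "rot": [0, 0, 0], "grip": 0.04},
    {"translation": [0, 0, 0], "rot": [0, 0, 0], "grip": 0.04},
  ],
)

```text
t: 18.5
eef_pos: [0.5435, 0.0172, 0.131]
tool_rot: [-0.0, 0.991, 0.134, -0.0]
contact_force: [-0.5, -1.2, -1.0]
gripper_width: 0.545
```

Run:
```python
from h import *
st()
snap('wrist','w11')
snap('scene','s11')
snap('top','t11')
```

```text
{'t': 18.5, 'q': [0.2203, 0.4488, -0.459, 1.9495, 0.2704, 0.8031, -0.121], 'eef_pos': [0.5435, 0.0172, 0.131], 'tool_rot': [-0.0, 0.991, 0.1335, -0.0], 'contact_force': [-0.5042, -1.241, -0.9987], 'gripper_width': 0.5455}
```

View pics/w11.png

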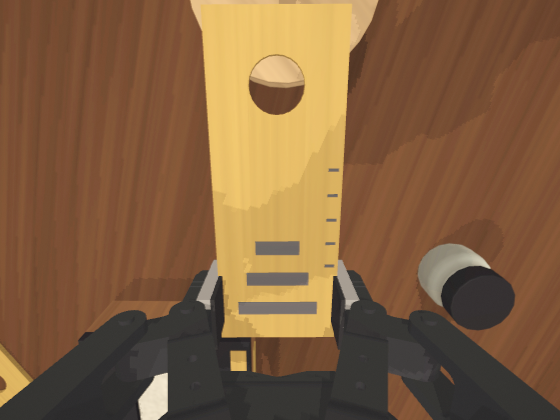

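View pics/s11.png

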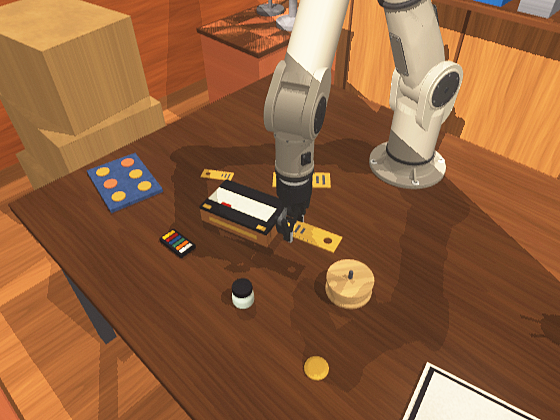

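Run:
```python
from h import *
a=cv2.imread('pics/s11.png'); cv2.imwrite('pics/s11b.png',cv2.resize(a[210:320,280:390],None,fx=5.4,fy=5.4,interpolation=cv2.INTER_CUBIC))
a=cv2.imread('pics/t11.png'); cv2.imwrite('pics/t11b.png',cv2.resize(a[160:260,180:310],None,fx=6,fy=6,interpolation=cv2.INTER_CUBIC))
```

```text
(no output)
```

View pics/s11b.png

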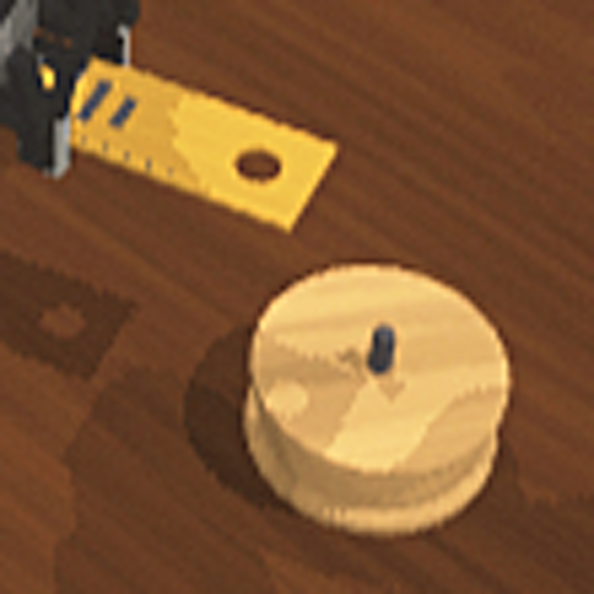

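View pics/t11b.png

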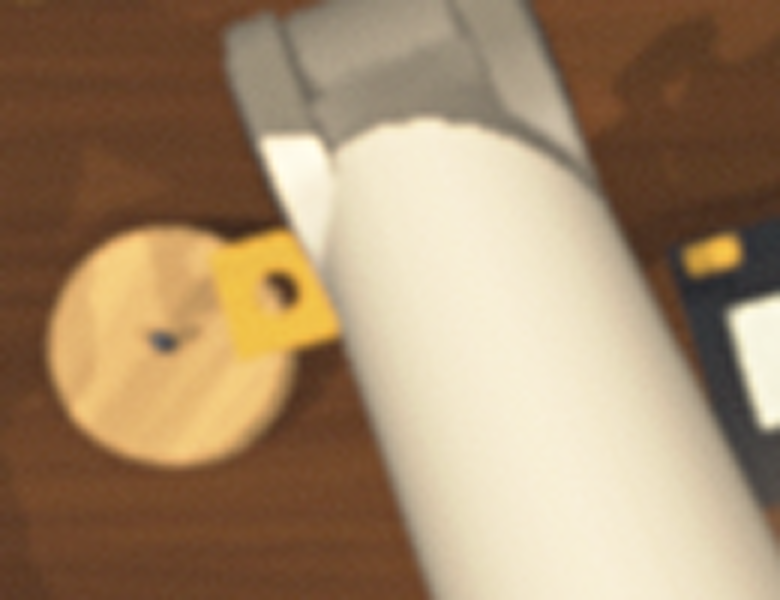

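Run:
```python
from h import *
np.set_printoptions(precision=4,suppress=True)
o=get_obs();w,x,y,z=o['tool_rot'];M=R.from_quat([x,y,z,w]).as_matrix()
hz=o['eef_pos']+M@np.array([.0004,-.0862,-.0055]); print('hole kin',hz, np.degrees(np.arctan2(M[1,0],M[0,0])))
c=load('scene'); s=lambda u,v,z:P(c,280+(u+.5)/5.4-.5,210+(v+.5)/5.4-.5,z)
print('scene hole',s(258,165,hz[2]),'pin top',s(382,331,.067),'foot',s(380,371,.045),'ell',s(380,368,.045))
c=load('top'); s=lambda u,v,z:P(c,180+(u+.5)/6-.5,160+(v+.5)/6-.5,z)
print('top hole',s(279,291,hz[2]),'pin',s(163,342,.067))
c=load('wrist');print('wrist hole',P(c,276.5,84.5,hz[2]+.0015))
```

```text
hole kin [0.5216 0.0979 0.1362] 15.095169985721927
scene hole [0.5203 0.0991 0.1362] pin top [0.5061 0.1605 0.067 ] foot [0.5086 0.164  0.045 ] ell [0.5073 0.163  0.045 ]
top hole [0.5209 0.0944 0.1362] pin [0.5063 0.1572 0.067 ]
wrist hole [0.5211 0.0998 0.1377]
```

Call:
send_rows(
  commands=[
    {"translation": [0.0008, -0.016, 0], "rot": [0, 0, 0], "grip": 0.04},
    {"translation": [0.0008, -0.016, 0], "rot": [0, 0, 0], "grip": 0.04},
    {"translation": [0.0008, -0.016, 0], "rot": [0, 0, 0], "grip": 0.04},
    {"translation": [0.0007, -0.0163, 0], "rot": [0, 0, 0], "grip": 0.04},
    {"translation": [0, 0, 0.005], "rot": [0, 0, 0], "grip": 0.04},
  ],
)

```text
t: 19.07
eef_pos: [0.53, 0.0816, 0.1267]
tool_rot: [-0.001, 0.991, 0.133, 0.001]
contact_force: [0.2, 0.4, -0.2]
gripper_width: 0.546
```

Call:
send_rows(
  commands=[
    {"translation": [0, 0, 0.012], "rot": [0, 0, 0], "grip": 0.04},
    {"translation": [0, 0, 0.014], "rot": [0, 0, 0], "grip": 0.04},
    {"translation": [0, 0, 0.012], "rot": [0, 0, 0], "grip": 0.04},
    {"translation": [0, 0, 0.006], "rot": [0, 0, 0], "grip": 0.04},
    {"translation": [0, 0, 0], "rot": [0, 0, 0], "grip": 0.04},
  ],
)

```text
t: 19.48
eef_pos: [0.5288, 0.0774, 0.0797]
tool_rot: [0.0, 0.991, 0.132, -0.002]
contact_force: [-0.2, 0.4, -0.6]
gripper_width: 0.543
```

Call:
send_rows(
  commands=[
    {"translation": [0, 0, 0], "rot": [0, 0, 0], "grip": 0.04},
    {"translation": [0, 0, 0], "rot": [0, 0, 0], "grip": 0.04},
    {"translation": [0, 0, 0], "rot": [0, 0, 0], "grip": 0.04},
    {"translation": [0, 0, 0], "rot": [0, 0, 0], "grip": 0.04},
    {"translation": [0, 0, 0], "rot": [0, 0, 0], "grip": 0.04},
  ],
)

```text
t: 19.9
eef_pos: [0.5303, 0.0789, 0.0823]
tool_rot: [0.0, 0.991, 0.132, 0.0]
contact_force: [0.5, -0.1, -2.1]
gripper_width: 0.547
```

Run:
```python
from h import *
np.set_printoptions(precision=4,suppress=True)
o=st();w,x,y,z=o['tool_rot'];M=R.from_quat([x,y,z,w]).as_matrix()
print('hole kin',o['eef_pos']+M@np.array([.0004,-.0862,-.0055]))
snap('wrist','w12')
snap('scene','s12')
a=cv2.imread('pics/s12.png'); cv2.imwrite('pics/s12b.png',cv2.resize(a[210:320,280:390],None,fx=5.4,fy=5.4,interpolation=cv2.INTER_CUBIC))
a=cv2.imread('pics/w12.png'); cv2.imwrite('pics/w12b.png',cv2.resize(a[30:140,200:350],None,fx=5,fy=5,interpolation=cv2.INTER_CUBIC))
```

```text
{'t': 19.9, 'q': [0.0864, 0.5118, -0.4404, 1.996, 0.3297, 0.7017, -0.2937], 'eef_pos': [0.5303, 0.0789, 0.0823], 'tool_rot': [0.0, 0.9912, 0.1322, 0.0004], 'contact_force': [0.4802, -0.1401, -2.0532], 'gripper_width': 0.5466}
hole kin [0.5081 0.1622 0.0877]
```

View pics/w12b.png

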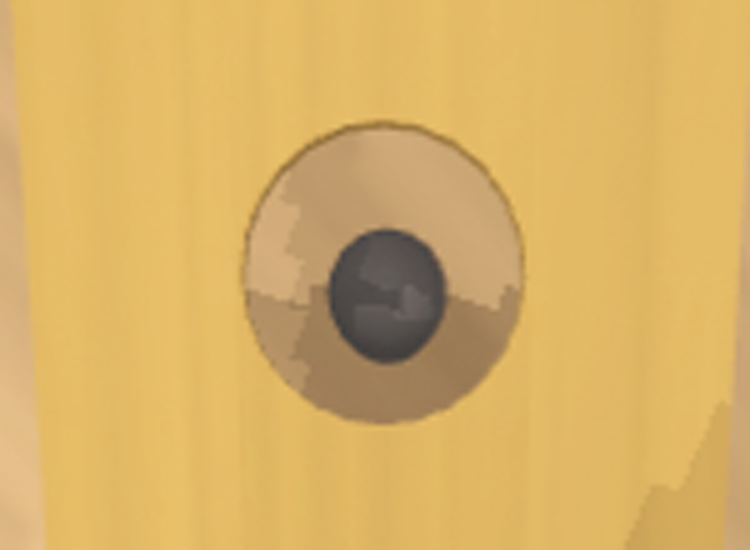

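View pics/s12b.png

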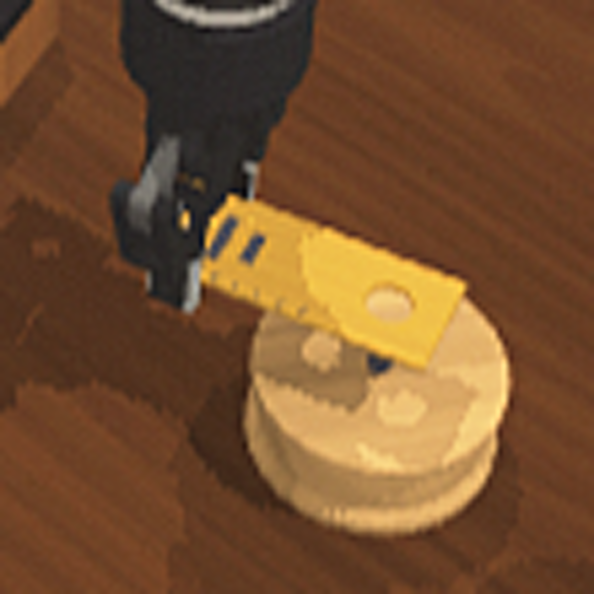

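Run:
```python
from h import *
np.set_printoptions(precision=4,suppress=True)
o=get_obs();w,x,y,z=o['tool_rot'];M=R.from_quat([x,y,z,w]).as_matrix()
c=load('wrist'); s=lambda u,v,z:P(c,200+(u+.5)/5-.5,30+(v+.5)/5-.5,z)
h=s(384,272,.0892);p=s(388,286,.065); print('hole',h,'pin',p,'move in tool',(p-h)@M)
c=load('scene'); s=lambda u,v,z:P(c,280+(u+.5)/5.4-.5,210+(v+.5)/5.4-.5,z)
h=s(389,303,.0885);p=s(381,331,.067);f=s(380,371,.045); print(h,p,f,(p-h)@M,(f-h)@M)
```

```text
hole [0.5081 0.1617 0.0892] pin [0.5082 0.1625 0.065 ] move in tool [ 0.0003 -0.0007  0.0242]
[0.5074 0.1625 0.0885] [0.5064 0.1602 0.067 ] [0.5086 0.164  0.045 ] [-0.0016  0.0019  0.0215] [ 0.0015 -0.0012  0.0435]
```

Call:
send_rows(
  commands=[
    {"translation": [0, 0, 0.003], "rot": [0, 0, 0], "grip": 0.04},
    {"translation": [0, 0, 0.006], "rot": [0, 0, 0], "grip": 0.04},
    {"translation": [0, 0, 0.006], "rot": [0, 0, 0], "grip": 0.04},
    {"translation": [0, 0, 0.004], "rot": [0, 0, 0], "grip": 0.04},
    {"translation": [0, 0, 0.001], "rot": [0, 0, 0], "grip": 0.04},
  ],
)

```text
t: 20.42
eef_pos: [0.5292, 0.0787, 0.0606]
tool_rot: [0.0, 0.991, 0.132, -0.001]
contact_force: [-0.0, 0.4, -1.4]
gripper_width: 0.547
```

Call:
send_rows(
  commands=[
    {"translation": [0, 0, 0.002], "rot": [0, 0, 0], "grip": 0.04},
    {"translation": [0, 0, 0.003], "rot": [0, 0, 0], "grip": 0.04},
    {"translation": [0, 0, 0.003], "rot": [0, 0, 0], "grip": 0.04},
    {"translation": [0, 0, 0.002], "rot": [0, 0, 0], "grip": 0.04},
    {"translation": [0, 0, 0], "rot": [0, 0, 0], "grip": 0.04},
  ],
)

```text
t: 20.83
eef_pos: [0.5297, 0.0788, 0.0513]
tool_rot: [0.0, 0.991, 0.132, -0.0]
contact_force: [-0.5, -0.4, -1.4]
gripper_width: 0.543
```

Run:
```python
from h import *
st()
snap('wrist','w13')
snap('scene','s13')
a=cv2.imread('pics/s13.png'); a=cv2.resize(a[230:320,280:390],None,fx=5,fy=5,interpolation=cv2.INTER_CUBIC)
b=cv2.imread('pics/w13.png'); b=cv2.resize(b[30:180,230:310],None,fx=3,fy=3,interpolation=cv2.INTER_CUBIC)
cv2.imwrite('pics/c13.png',np.hstack([a,b]))
```

```text
{'t': 20.8333, 'q': [0.0644, 0.5599, -0.4145, 2.0097, 0.3642, 0.644, -0.3234], 'eef_pos': [0.5297, 0.0788, 0.0513], 'tool_rot': [0.0, 0.9912, 0.1322, -0.0003], 'contact_force': [-0.4819, -0.418, -1.4029], 'gripper_width': 0.5433}
```

View pics/c13.png

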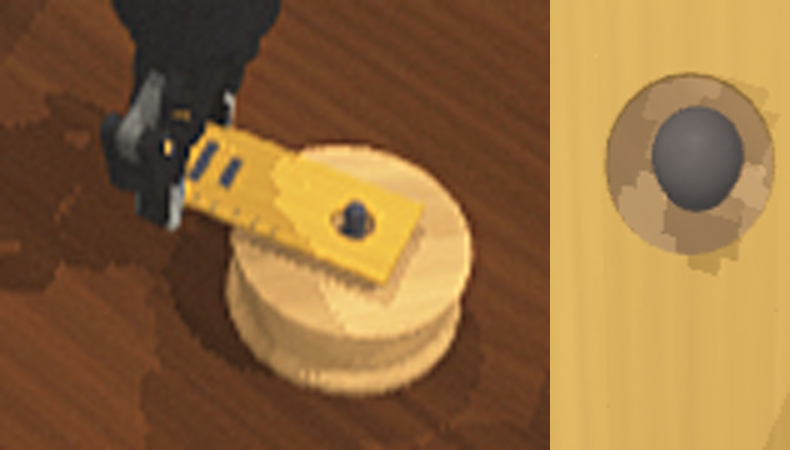

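Call:
send_rows(
  commands=[
    {"translation": [0, 0, 0.001], "rot": [0, 0, 0], "grip": 0.04},
    {"translation": [0, 0, 0.002], "rot": [0, 0, 0], "grip": 0.04},
    {"translation": [0, 0, 0.002], "rot": [0, 0, 0], "grip": 0.04},
    {"translation": [0, 0, 0.001], "rot": [0, 0, 0], "grip": 0.04},
    {"translation": [0, 0, 0.0005], "rot": [0, 0, 0], "grip": 0.04},
  ],
)

```text
t: 21.35
eef_pos: [0.5298, 0.0789, 0.045]
tool_rot: [0.0, 0.991, 0.132, -0.0]
contact_force: [0.1, -0.5, -0.7]
gripper_width: 0.548
```

Call:
send_rows(
  commands=[
    {"translation": [0, 0, 0.0003], "rot": [0, 0, 0], "grip": 0.04},
    {"translation": [0, 0, 0.0003], "rot": [0, 0, 0], "grip": 0.04},
    {"translation": [0, 0, 0.0003], "rot": [0, 0, 0], "grip": 0.04},
    {"translation": [0, 0, 0.0003], "rot": [0, 0, 0], "grip": 0.04},
    {"translation": [0, 0, 0.0003], "rot": [0, 0, 0], "grip": 0.04},
  ],
)

```text
t: 21.77
eef_pos: [0.53, 0.0789, 0.0438]
tool_rot: [0.0, 0.991, 0.132, 0.0]
contact_force: [0.0, 0.6, -0.4]
gripper_width: 0.544
```

Call:
send_rows(
  commands=[
    {"translation": [0, 0, 0.0003], "rot": [0, 0, 0], "grip": 0.04},
    {"translation": [0, 0, 0.0003], "rot": [0, 0, 0], "grip": 0.04},
    {"translation": [0, 0, 0.0003], "rot": [0, 0, 0], "grip": 0.04},
    {"translation": [0, 0, 0.0002], "rot": [0, 0, 0], "grip": 0.04},
    {"translation": [0, 0, 0.0002], "rot": [0, 0, 0], "grip": 0.04},
  ],
)

```text
t: 22.18
eef_pos: [0.5301, 0.0789, 0.0427]
tool_rot: [0.0, 0.991, 0.132, 0.0]
contact_force: [-0.7, -0.5, 2.4]
gripper_width: 0.543
```

Call:
send_rows(
  commands=[
    {"translation": [0, 0, 0.0002], "rot": [0, 0, 0], "grip": 0.04},
    {"translation": [0, 0, 0.0002], "rot": [0, 0, 0], "grip": 0.04},
    {"translation": [0, 0, 0], "rot": [0, 0, 0], "grip": 0.04},
    {"translation": [0, 0, 0], "rot": [0, 0, 0], "grip": 0.04},
    {"translation": [0, 0, 0], "rot": [0, 0, 0], "grip": 0.04},
  ],
)

```text
t: 22.6
eef_pos: [0.5301, 0.0789, 0.0422]
tool_rot: [0.0, 0.991, 0.132, 0.0]
contact_force: [-0.4, -0.0, 3.5]
gripper_width: 0.547
```

Run:
```python
from h import *
st()
snap('wrist','w14')
snap('scene','s14')
a=cv2.imread('pics/s14.png'); a=cv2.resize(a[230:320,280:390],None,fx=5,fy=5,interpolation=cv2.INTER_CUBIC)
b=cv2.imread('pics/w14.png'); b=cv2.resize(b[30:180,230:310],None,fx=3,fy=3,interpolation=cv2.INTER_CUBIC)
cv2.imwrite('pics/c14.png',np.hstack([a,b]))
```

```text
{'t': 22.6, 'q': [0.0571, 0.5745, -0.4059, 2.0127, 0.3751, 0.6259, -0.3327], 'eef_pos': [0.5301, 0.0789, 0.0422], 'tool_rot': [0.0, 0.9912, 0.1322, 0.0001], 'contact_force': [-0.3688, -0.0294, 3.5352], 'gripper_width': 0.5466}
```

View pics/c14.png

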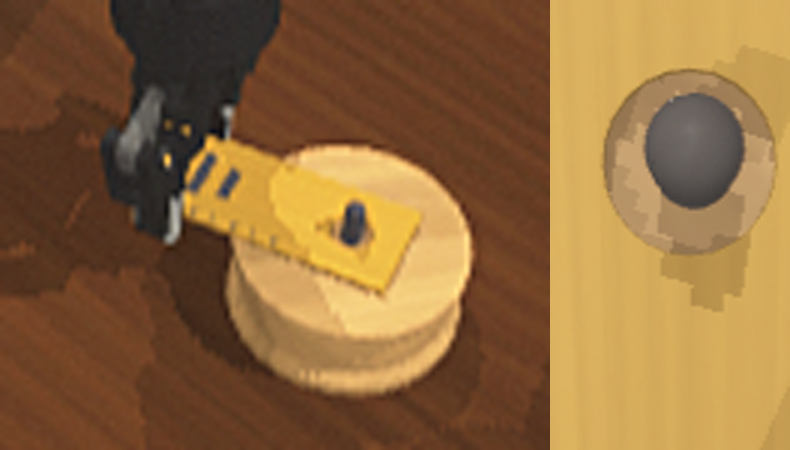

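Call:
send_rows(
  commands=[
    {"translation": [0, 0, 0], "rot": [0, 0, 0], "grip": 0.05},
    {"translation": [0, 0, 0], "rot": [0, 0, 0], "grip": 0.054},
    {"translation": [0, 0, 0], "rot": [0, 0, 0], "grip": 0.06},
    {"translation": [0, 0, 0], "rot": [0, 0, 0], "grip": 0.07},
    {"translation": [0, 0, 0], "rot": [0, 0, 0], "grip": 0.082},
  ],
  force=20,
)

```text
t: 23.12
eef_pos: [0.5299, 0.0789, 0.042]
tool_rot: [-0.0, 0.991, 0.132, -0.0]
contact_force: [-0.5, -0.2, -0.0]
gripper_width: 0.937
```

Call:
send_rows(
  commands=[
    {"translation": [0, 0, 0], "rot": [0, 0, 0], "grip": 0.082},
    {"translation": [0, 0, 0], "rot": [0, 0, 0], "grip": 0.082},
    {"translation": [0, 0, 0], "rot": [0, 0, 0], "grip": 0.082},
    {"translation": [0, 0, 0], "rot": [0, 0, 0], "grip": 0.082},
    {"translation": [0, 0, 0], "rot": [0, 0, 0], "grip": 0.082},
  ],
)

```text
t: 23.53
eef_pos: [0.5299, 0.0789, 0.0421]
tool_rot: [0.0, 0.991, 0.132, -0.0]
contact_force: [0.8, 0.7, 0.5]
gripper_width: 0.963
```

Run:
```python
from h import *
st()
snap('wrist','w15')
```

```text
{'t': 23.5333, 'q': [0.0571, 0.5747, -0.4058, 2.0129, 0.3751, 0.6258, -0.3328], 'eef_pos': [0.5299, 0.0789, 0.0421], 'tool_rot': [0.0, 0.9912, 0.1322, -0.0], 'contact_force': [0.786, 0.7237, 0.4717], 'gripper_width': 0.9629}
```

View pics/w15.png

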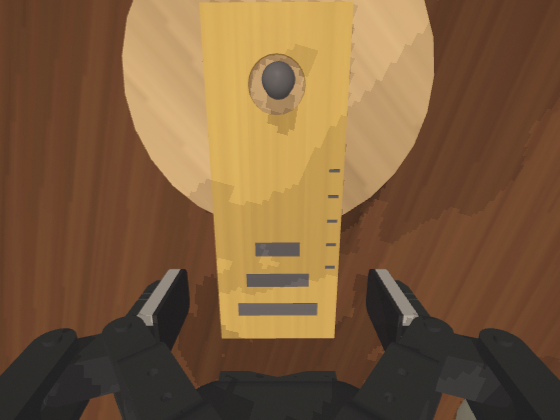

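Released cleanly; pads are well clear on both sides and the pin (278,80) is in the hole. Rising.

Call:
send_rows(
  commands=[
    {"translation": [0, 0, -0.004], "rot": [0, 0, 0], "grip": 0.082},
    {"translation": [0, 0, -0.01], "rot": [0, 0, 0], "grip": 0.082},
    {"translation": [0, 0, -0.015], "rot": [0, 0, 0], "grip": 0.082},
    {"translation": [0, 0, -0.02], "rot": [0, 0, 0], "grip": 0.082},
    {"translation": [0, 0, -0.02], "rot": [0, 0, 0], "grip": 0.082},
  ],
)

```text
t: 24.0
eef_pos: [0.5297, 0.0789, 0.1124]
tool_rot: [-0.0, 0.991, 0.132, -0.0]
contact_force: [0.3, 0.4, -0.4]
gripper_width: 0.958
```

Call:
send_rows(
  commands=[
    {"translation": [0, 0.01, -0.02], "rot": [0, 0, 0], "grip": 0.082},
    {"translation": [0, 0.02, -0.02], "rot": [0, 0, 0], "grip": 0.082},
    {"translation": [0, 0.02, -0.01], "rot": [0, 0, 0], "grip": 0.082},
    {"translation": [0, 0.01, 0], "rot": [0, 0, 0], "grip": 0.082},
    {"translation": [0, 0, 0], "rot": [0, 0, 0], "grip": 0.082},
  ],
)

```text
t: 24.42
eef_pos: [0.5465, 0.0181, 0.1619]
tool_rot: [0.001, 0.992, 0.13, 0.001]
contact_force: [-0.4, -0.9, 0.2]
gripper_width: 0.962
```

Call:
send_rows(
  commands=[
    {"translation": [0, 0, 0], "rot": [0, 0, 0], "grip": 0.082},
    {"translation": [0, 0, 0], "rot": [0, 0, 0], "grip": 0.082},
    {"translation": [0, 0, 0], "rot": [0, 0, 0], "grip": 0.082},
    {"translation": [0, 0, 0], "rot": [0, 0, 0], "grip": 0.082},
    {"translation": [0, 0, 0], "rot": [0, 0, 0], "grip": 0.082},
  ],
)

```text
t: 24.83
eef_pos: [0.5453, 0.0219, 0.1606]
tool_rot: [-0.0, 0.991, 0.133, -0.0]
contact_force: [-0.3, 0.3, 0.3]
gripper_width: 0.962
```

Run:
```python
from h import *
o=st()
c=snap('wrist','w16')
snap('scene','s16')
a=cv2.imread('pics/s16.png'); a=cv2.resize(a[210:320,220:390],None,fx=4.5,fy=4.5,interpolation=cv2.INTER_CUBIC); cv2.imwrite('pics/s16b.png',a)
```

```text
{'t': 24.8333, 'q': [0.2277, 0.4121, -0.4756, 1.9224, 0.2429, 0.8641, -0.1062], 'eef_pos': [0.5453, 0.0219, 0.1606], 'tool_rot': [-0.0002, 0.9911, 0.1329, -0.0004], 'contact_force': [-0.2812, 0.3436, 0.2687], 'gripper_width': 0.9623}
```

View pics/s16b.png

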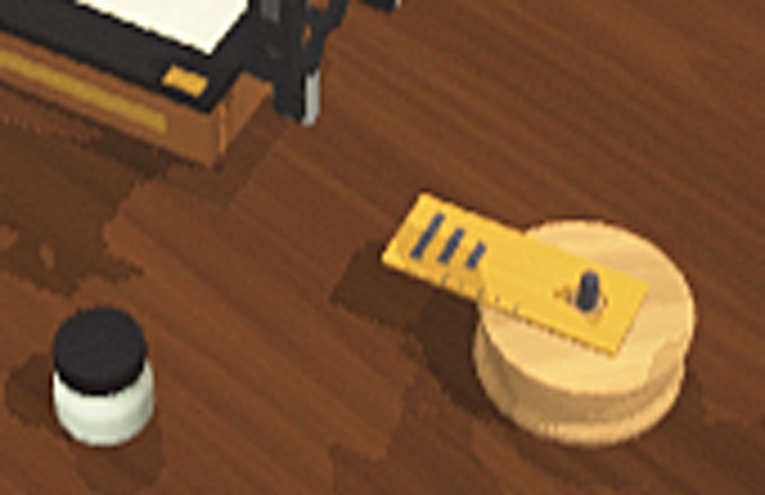

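View pics/w16.png

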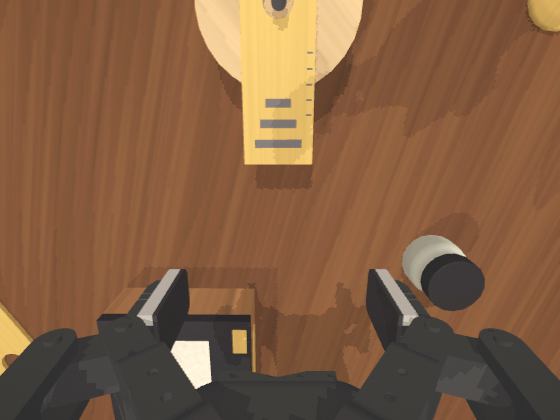

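Run:
```python
from h import *
c=load('wrist')
for n,(a,b,x,y) in {'end':(255,300,150,160),'mid':(250,305,60,95),'stand':(210,235,10,40)}.items():
    print(n,np.median([P(c,u,v)[2] for u in range(a,b,2) for v in range(x,y,2)]).round(4))
print(hand_in())
```

```text
end 0.0469
mid 0.0468
stand 0.0438
the job is handed in; nothing more can be done
None
```

I slid the template out of the groove, lifted it by its barred end and laid it flat on the stand with the pin through its hole. I then let go, backed the gripper clear and handed in at about 25 s. `hand_in()` gave no verdict.

- **Slide:** I pressed with about 7.5–9 N by the force readings. The template followed without slipping and ended with about 41 mm sticking out beyond the open edge.
- **Grip and lift:** As the fingers closed, the force reading rose to about 5 N, which I took as the template pressing lightly on the floor. I then lifted it more than 60 mm, and it stayed nearly level.
- **Placing:** The camera views put the hole within about 2 mm of the pin before lowering. The template met the stand gently, with about 3.5 N at most, and was then released.
- **Last checks:**
  - The template's top face read 46.9 mm at the barred end and 46.8 mm in the middle, so it lies flat. The stand's face read 43.8 mm.
  - The pin stood in the hole and the gripper was well clear.
  - The ink jar was upright and I saw no sign that it, the tin or the medallion had been touched. I did not measure their final positions.
- **Disagreement:** The top and wrist cameras differed by 3–4 mm in y. I corrected for this by comparing the hole and the pin within the same pictures.

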